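Staple a picture board and lean it up

ROBOT

A 6-joint arm with a two-finger parallel gripper is mounted at the origin on the work surface. World frame = base frame: x ahead of the robot, y to its left, z up, the work surface at z = 0. Lengths are in m, angles in degrees, forces in N, time in s.
With the tool pointing down it reaches from about 0.35 to 0.875 m from the base axis. Payload 4.2 kg.
Tool frame: the origin (TCP) lies between the finger pads; the fingertips stand 19 mm ahead of it and the grasp point (between the pads) is the TCP; z points along the fingers, y is the line along which they close (so a half turn about z gives the same grasp; the last joint's range is limited). The gripper opens to 87 mm and grips with 3 to 60 N. Pads are 19 mm wide; open, the fingers measure 117 mm over their backs; the gripper's body (75 mm by 190 mm) begins 51 mm behind the grasp point.
Start: joints at [-56.688, 22.042, 0.453, 0, -68.411, -14.817], TCP at [0.198, -0.593, 0.216] pointing down, gripper open.
Joint ranges: [-179.83, 179.83], [-69.29, 118.12], [-61.27, 80.66], [-181.25, 117.63], [-171.15, -9.14], [-177.46, 177.46]. Speed limits (degrees/s): [159.86, 159.86, 180, 180, 180, 180].

INTERFACE

Orientations are given as a 3x3 rotation matrix whose columns are the frame's x, y, z axes.
In Python, from station import r gives the robot as it stands.
- The arm moves only by the tool drive_tool, never from a script. Its argument "steps" is one flat list of numbers, 7 for each row, row after row: the turn, a rotation vector about the tool's x, y, z in rad, then the shift along the tool's x, y, z in m, then the opening, from 0 (shut) to 1 (fully open). A call has 1 to 10 rows; each row shifts and turns the commanded pose from where the row before left it, along the tool's axes as they then stand; what a row does not reach is not made up. A row lasts 1/12 s, in which the tool goes at most 41.7 mm and 7.16 degrees, less where a joint would pass 70% of its speed; a pose out of reach is approached as far as the arm can. A call is refused whole if a number of a shift passes 0.0417 or a number of a turn 0.125, either way. A call with a gripper value outside its range is refused whole. The fingers move at their own pace and stop on an object; the grip force is fixed at half the most. Time passes only in rows, so rows that do not move let the fingers close. It gives the time, the measured TCP pose, the force, the opening and the grip force at its end, in the units of the state.
- r.sense(): the state, without advancing time (a new reading comes with each control period).
- r.capture(name): name is "scene" or "top"; returns the picture (400x640x3 uint8, blue, green, red); there is no depth.
- r.camera_params(name): a dict with "camera_matrix" (3x3 intrinsics, pixels), "extrinsics" (4x4, takes a point from world to camera coordinates). Camera axes: x right, y down, z forward; pixel columns grow to the right and rows downward; lengths in m; the calibration is good to about 2 mm. A picture is of the moment at which its call begins. camera_params takes no time and is no camera call.
- r.finish_job(): hands the job in; it is judged then, once.
The state is a dict: "time_s": time; "joints": joint angles; "joint_velocities": joint speeds; "effort": joint torques, N m; "tcp_pos": TCP position; "ee_rot": TCP orientation; "wrist_force": force on the tool from outside, world axes, zero at the start; "moment": the same for the moment, N m; "gripper_width": opening from 0.0 (shut) to 1.0 (fully open); "gripper_force": force on a finger pad.
Only numpy, scipy, OpenCV 4.12 (cv2) and the standard library are available. Lean on these libraries where they do the work, as an engineer would, in place of code of your own. Each camera call takes 0.05 s, during which the arm holds its last target. There are 200 camera calls.

TASK

Lay the narrow picture board on the sloped bed of the bench stapler, print up, centred along the bed with its lower end at the ledge, then push the sprung arm fully down so that its head presses firmly on the board for about a second, and ease the arm back up slowly to its rest with the board still lying there; never let it snap up. Then take the board out and lean it steeply on the middle of the cork pad, lower end on the cork and back against the keepsake box, print facing out. Leave everything else where it stands.

Things in the scene. Friction and masses are not known exactly. Their poses are not given: they have to be found in the camera images.
- board_center (a point): Narrow oak picture board, a slab 180 x 60 x 14 mm, about 0.13 kg, a paper print on its +z face. Starts flat on the table, print up. The point is the centre of the slab, half-way through its thickness; x runs along its 180 mm, y along its 60 mm, z out of the print. Either end may be the upper one. Grip it across its 60 mm.
- stapler_bed: Sloped bed of the fixed bench stapler: a grey plate 46 mm wide (narrower than the board, so fingers can straddle it), 195 mm long, rising 30 degrees, roughly toward the robot's left. Origin in the middle of its upper surface, 100 mm above the table; x up the slope, y across it (level), z out of the surface. A board placed well has its centre at x = 0, y = 0, z = +7 mm.
- stapler_ledge (a point): Steel ledge across the lower end of the bed, 10 mm high, that stops the foot of a board. The point is the middle of its stopping face at the bed's surface, (-91, 0, 0) mm in the bed's frame.
- stapler_head (a point): Underside of the staple head on the arm, 22 x 28 mm. At rest it hangs about 67 mm over the upper end of the bed; the arm overhangs x 63 to 85 mm of the bed and rises toward the bed's +y. Bring the board in and out from the lower end, the tool leaning back, gripping the board at or below its middle.
- stapler_hinge (a point): Hinge point of the stapler's arm, at (74, -70, 34) mm in the bed's frame. The arm turns about the bed's x direction through this point. Its bracket takes up x 59 to 89 mm, y -96 to -58 mm, up to z = 46 mm of the bed's frame.
- stapler_grip (a point): Middle of the arm's grip, a black round bar 62 mm long, 22 mm thick, parallel to the bed's x, 190 mm from the hinge. At rest the arm is 0.75 rad above the bed's plane, toward the bed's +y; down, the grip is at (74, 120, 34) mm in the bed's frame. Push it from above with shut fingertips, or pinch it. The spring pushes back 4 N (top) to 8 N (bottom) and throws the arm up if let go.
- stapler_arm (a joint): Angle of the stapler's arm in rad: 0 at rest (fully up, against its stop), growing as it is pushed down; the head meets the 14 mm board at about 0.75; the stop without a board is 0.85.
- keepbox: Heavy fixed wooden keepsake box, 120 x 300 mm, 120 mm high. Origin at the centre of its underside; its upright front face (looking roughly to the robot's right) is at its x = -60 mm and runs along its y.
- pad: Cork pad on the table, 120 mm (x) by 90 mm (y), 3 mm thick, fixed; it lies square to the keepsake box, its far edge 2 mm before the box's front face, at the near or far half of that face. Origin at the centre of its underside.
- planter: Bystander: small black pot with a succulent, 68 mm across, 105 mm high over the leaves (the pot 66 mm); stands before the keepsake box, on the side away from the cork pad. Origin at its underside.
- candle: Bystander: candle jar, 72 mm across, 85 mm high. Origin at its underside.
- dish: Bystander: white china bowl, 130 mm across, 35 mm high. Origin at its underside.
- mug: Bystander: blue mug, 80 mm across, 95 mm high. Origin at its underside.
- staplebox: Bystander: cardboard box of staples, 90 x 60 x 35 mm. Origin at its underside.
- hammer: Bystander: hammer lying on the table, about 250 mm long. Origin at its underside.
- bigpicture: Bystander: finished large picture lying flat, 200 x 150 x 16 mm, dark frame; not the one to work on. Origin at its underside.
Things that resemble listed ones, but are neither listed nor needed, are in the scene too. What is shaped like the pad but pink or purple is not meant. Leave any turquoise look-alike of the part that bears board_center alone.

How it is judged (in metres and radians):
On the way, in this order (a step that is already met when the one before it is completed fails the run):
1. the board lies on the stapler's bed, let go (x of board_center in the frame of stapler_bed between -0.015 and 0.015 m and y of board_center in the frame of stapler_bed between -0.012 and 0.012 m and z of board_center in the frame of stapler_bed between 0.003 and 0.012 m and angle between the x axis of board_center and the x axis of stapler_bed, either way round below 0.15 rad and angle between board_center's own z axis and vertical below 0.8 rad and contact force between the fingers and board below 0.1 N), for 0.2 s.
2. the arm is fully down, its head pressing on the board (x of board_center in the frame of stapler_bed between -0.015 and 0.015 m and y of board_center in the frame of stapler_bed between -0.012 and 0.012 m and z of board_center in the frame of stapler_bed between 0.003 and 0.012 m and angle between the x axis of board_center and the x axis of stapler_bed, either way round below 0.15 rad and angle between board_center's own z axis and vertical below 0.8 rad and value of joint stapler_arm above 0.7 rad and contact force between stapler_arm and board above 3 N), for 0.4 s.
3. the arm is back up at rest, the board still on the bed (x of board_center in the frame of stapler_bed between -0.015 and 0.015 m and y of board_center in the frame of stapler_bed between -0.012 and 0.012 m and z of board_center in the frame of stapler_bed between 0.003 and 0.012 m and angle between the x axis of board_center and the x axis of stapler_bed, either way round below 0.15 rad and angle between board_center's own z axis and vertical below 0.8 rad and value of joint stapler_arm below 0.05 rad), for 0.2 s.
At the end, for the whole second after the job is handed in: Board at rest, foot on the cork pad, leaning back on the box, print out, 45 to 80 degrees from level, sideways tilt under 8 degrees, within 30 mm of the pad's middle line and 14 degrees of square to the box; stapler arm up at rest (angle between board_center's own z axis and vertical between 0.79 and 1.4 rad and angle between board_center's own y axis and vertical between 1.42 and 1.72 rad and y of board_center in the frame of pad between -0.03 and 0.03 m and angle between the y axis of board_center and the y axis of keepbox, either way round below 0.25 rad and contact force between board and keepbox above 0.03 N and contact force between board and pad above 0.1 N and linear speed of board below 0.02 m/s and value of joint stapler_arm below 0.05 rad); the robot touches nothing.
It fails at once if the stapler's arm snaps back (rises faster than 1.2 rad/s) (velocity of joint stapler_arm below -1.2 rad/s).
It fails at once if something else on the table is pushed more than 30 mm away (distance of any of planter, candle, dish, mug, staplebox, hammer, bigpicture from where it was at the start of the episode above 0.03 m).
It also fails if it takes over 72 s, if anything falls off the work surface, if the arm or the gripper's body presses on something with over 40 N, if the wrist force passes 120 N, or if a joint passes its speed limit or range.

## Working session

There is one attempt and no reset: what is moved stays moved. The work goes in short steps, Python scripts to look and compute and a tool call to move; the robot and the scene stay as the last step left them, time stands still between calls to the robot, and variables do not carry over. Pictures are saved under pics/ and viewed, at most 10 in all, crops included, and the job is handed in when it is done.

Besides the shell and the picture viewer there is one more tool, called by a JSON object that holds its "method" and its "body", one argument or row to a line. drive_tool: Moves the arm, as the interface text tells. Its arguments: {"type":"object","properties":{"steps":{"type":"array"}},"required":["steps"]}

```bash
mkdir -p pics; ls
python3 - <<'E'
from station import r
import cv2,numpy as np
np.set_printoptions(precision=4,suppress=True)
for n in("scene","top"):
    cv2.imwrite(f"pics/{n}0.png",r.capture(n)); p=r.camera_params(n); print(n,p["camera_matrix"],p["extrinsics"])
print(r.sense())
E
```

```text
pics
scene [[404.6579   0.     321.5077]
 [  0.     404.6579 200.7826]
 [  0.       0.       1.    ]] [[-0.7815  0.6237  0.016   0.353 ]
 [ 0.4211  0.5462 -0.7241 -0.1342]
 [-0.4604 -0.5592 -0.6895  1.8114]
 [ 0.      0.      0.      1.    ]]
top [[438.8134   0.     324.7547]
 [  0.     438.8134 192.7825]
 [  0.       0.       1.    ]] [[ 0.0292 -0.9993 -0.0219  0.0685]
 [-0.9969 -0.0275 -0.0737  0.5357]
 [ 0.0731  0.024  -0.997   1.7305]
 [ 0.      0.      0.      1.    ]]
{'time_s': 0.1, 'joints': array([-56.6885,  22.0894,   0.3907,  -0.0236, -68.412 , -14.8177]), 'joint_velocities': array([-0.0346, -0.0504,  0.2744,  0.0158,  0.029 , -0.0023]), 'effort': array([ -0.0004, -39.1691,  18.7935,   4.2319,   0.0135,  -0.0001]), 'tcp_pos': array([ 0.1981, -0.5922,  0.2153]), 'ee_rot': array([[-0.9484, -0.3171, -0.0007],
       [-0.3171,  0.9484,  0.0018],
       [ 0.0001,  0.002 , -1.    ]]), 'wrist_force': array([ 0.4583, -0.4399, -0.4343]), 'moment': array([ 0.0189, -0.069 ,  0.0248]), 'gripper_force': 0.0, 'gripper_width': 0.997566490294527}
```

View pics/scene0.png

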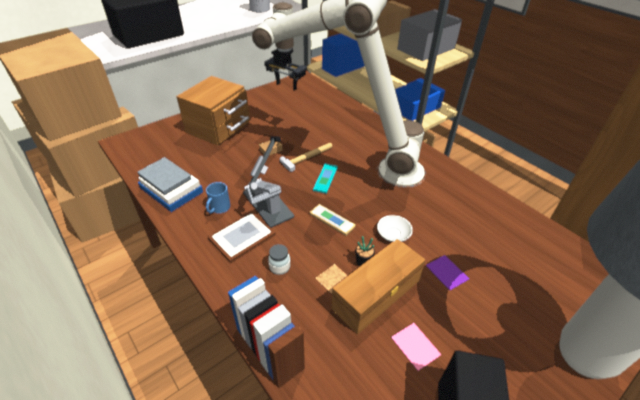

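View pics/top0.png

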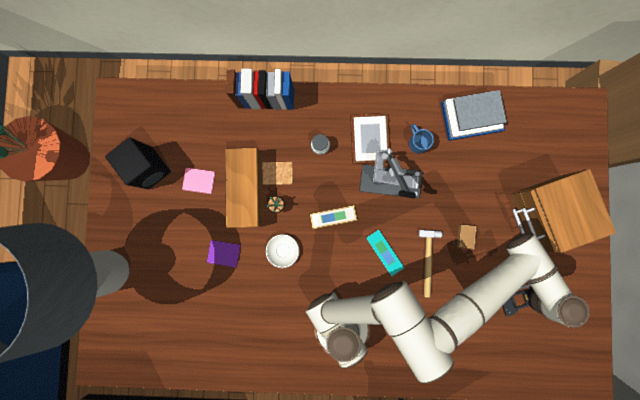

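```bash
cat > h.py <<'E'
import numpy as np,cv2
from station import r
np.set_printoptions(precision=4,suppress=True)
P={n:r.camera_params(n) for n in("scene","top")}
def proj(n,X):
    p=P[n];X=np.atleast_2d(X);c=X@p["extrinsics"][:3,:3].T+p["extrinsics"][:3,3];q=c@p["camera_matrix"].T;return q[:,:2]/q[:,2:]
def plane(n,uv,z):
    p=P[n];R=p["extrinsics"][:3,:3];o=-R.T@p["extrinsics"][:3,3]
    uv=np.atleast_2d(uv);d=np.c_[uv,np.ones(len(uv))]@np.linalg.inv(p["camera_matrix"]).T@R
    return o+d*((np.reshape(z,(-1,1))-o[2])/d[:,2:])
def tri(a,b):
    M=[p["camera_matrix"]@p["extrinsics"][:3] for p in(P["scene"],P["top"])]
    X=cv2.triangulatePoints(M[0],M[1],np.array(a,float).reshape(-1,2).T,np.array(b,float).reshape(-1,2).T);return (X[:3]/X[3]).T
E
python3 - <<'E'
from h import *
s=cv2.imread("pics/scene0.png");t=cv2.imread("pics/top0.png")
a=cv2.resize(s[130:230,235:301],None,fx=6,fy=6,interpolation=cv2.INTER_CUBIC)
b=cv2.resize(t[130:215,345:435],None,fx=4.4,fy=4.4,interpolation=cv2.INTER_CUBIC)
c=np.zeros((600,a.shape[1]+b.shape[1],3),np.uint8);c[:600,:396]=a;c[:b.shape[0],396:]=b;cv2.imwrite("pics/st.png",c);print(c.shape)
a=cv2.resize(s[195:240,300:365],None,fx=6,fy=6);b=cv2.resize(t[140:235,220:360],None,fx=5.5,fy=5.5,interpolation=cv2.INTER_CUBIC);cv2.imwrite("pics/bx.png",b);print(b.shape)
hsv=cv2.cvtColor(t,cv2.COLOR_BGR2HSV)
# board: bright/low-sat or print pixels; contour of ROI
for n,im,roi in(("top",t,(300,200,365,235)),("scene",s,(300,200,360,240))):
    x0,y0,x1,y1=roi;c=im[y0:y1,x0:x1].astype(int);m=((c[...,0]>75)).astype(np.uint8)
    cs=cv2.findContours(m,cv2.RETR_EXTERNAL,cv2.CHAIN_APPROX_NONE)[0];k=max(cs,key=cv2.contourArea)
    px=k[:,0]+[x0,y0];W=plane(n,px,.014)
    q=cv2.minAreaRect((W[:,:2]*1000).astype(np.float32));print(n,cv2.contourArea(k),q)
    bp=cv2.boxPoints(q)
    print(bp)
E
```

```text
(600, 792, 3)
(522, 770, 3)
top 645.5 ((438.9682922363281, 48.03179168701172), (61.8726921081543, 180.81016540527344), 12.63182544708252)
[[389.0105 129.4833]
 [428.551  -46.9504]
 [488.9261 -33.4198]
 [449.3856 143.014 ]]
scene 554.5 ((438.7716979980469, 49.05879211425781), (68.52725982666016, 186.88658142089844), 13.169472694396973)
[[384.1198 132.2382]
 [426.6985 -49.7333]
 [493.4236 -34.1206]
 [450.8448 147.8509]]
```

View pics/st.png

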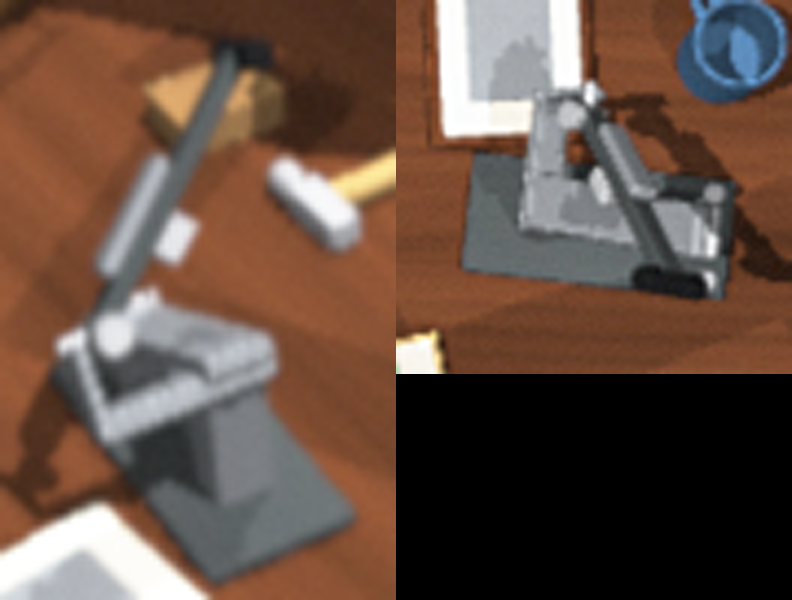

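View pics/bx.png

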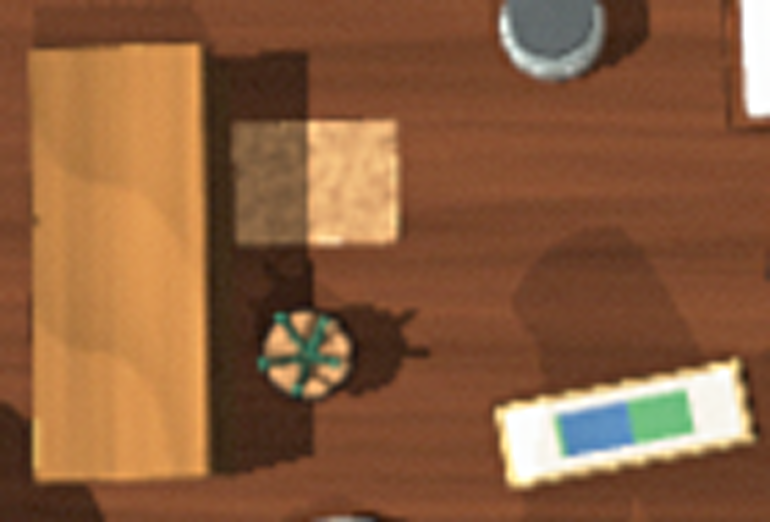

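Run:
```python
from h import *
from scipy.optimize import least_squares
T=lambda l:np.array(l,float)
bt=lambda l:T(l)/5.5+[220,140]-.4
tt=lambda l:(T(l)-[396,0])/4.4+[345,130]-.4
ss=lambda l:T(l)/6+[235,130]-.4
bx=plane("top",bt([[30,50],[203,43],[208,475],[35,480]]),.12);print("box",bx)
pd=plane("top",bt([[232,121],[398,121],[399,243],[232,243]]),.003);print("pad",pd,pd.mean(0))
pl=plane("top",bt([[306,352]]),.06);print("planter",pl)
bp=plane("top",tt([[465,268],[722,297],[735,183],[475,152]]),.008);print("base",bp)
print("yaw base",[np.degrees(np.arctan2(*(a-b)[[1,0]])) for a,b in((bp[0],bp[1]),(bp[3],bp[2]))])
# grip dark masks
s=cv2.imread("pics/scene0.png");t=cv2.imread("pics/top0.png")
print("grip",tri(ss([[243,52]]),tt([[670.5,282.5]])))
# joint 3-dof pose from labelled points
mod=[];obs=[]
g=np.array([74,-70+190*np.cos(.75),34+190*np.sin(.75)])/1e3
pts=[(g,"top",tt([670.5,282.5])),(g,"scene",ss([243,52])),
 (g+[.031,0,0],"top",tt([633,280])),(g-[.031,0,0],"top",tt([708,285])),
 (np.array([.0975,.023,0]),"top",tt([522,235]))]
def pose(p):
    c,s_=np.cos(p[2]),np.sin(p[2]);a=np.radians(30)
    X=np.array([c*np.cos(a),s_*np.cos(a),.5]);Y=np.array([-s_,c,0]);return np.c_[X,Y,np.cross(X,Y)],np.array([p[0],p[1],.1])
def f(p):
    R,o=pose(p);return np.concatenate([proj(n,R@m+o)[0]-q for m,n,q in pts])
yaw=np.radians(np.mean([np.degrees(np.arctan2(*(a-b)[[1,0]])) for a,b in((bp[0],bp[1]),(bp[3],bp[2]))]))
q=least_squares(lambda p:f([p[0],p[1],p[2]]),[.52,-.1,yaw]);print("free",q.x[:2],np.degrees(q.x[2]),q.fun.reshape(-1,2))
q=least_squares(lambda p:f([p[0],p[1],yaw]),[.52,-.1]);print("yaw fixed",q.x,q.fun.reshape(-1,2))
R,o=pose([*q.x,yaw])
im=[cv2.resize(s[130:230,235:301],None,fx=6,fy=6),cv2.resize(t[130:215,345:435],None,fx=6,fy=6)]
for k in([-97.5,-23,0],[97.5,-23,0],[97.5,23,0],[-97.5,23,0],[74,-70,34],[59,-96,46],[89,-96,46],g*1e3,[-91,0,10]):
    X=R@(np.array(k)/1e3)+o
    for i,(n,off) in enumerate((("scene",[235,130]),("top",[345,130]))):
        cv2.circle(im[i],tuple(np.int32((proj(n,X)[0]-off+.4)*6)),3,(0,0,255),-1)
c=np.zeros((600,936,3),np.uint8);c[:,:396]=im[0];c[:510,396:]=im[1];cv2.imwrite("pics/ck.png",c[:, :].copy() if 0 else cv2.resize(c,(796,510)))
```

```text
box [[0.6841 0.4661 0.12  ]
 [0.6921 0.346  0.12  ]
 [0.3944 0.3304 0.12  ]
 [0.3875 0.4489 0.12  ]]
pad [[0.6548 0.3437 0.003 ]
 [0.658  0.2209 0.003 ]
 [0.5676 0.217  0.003 ]
 [0.5643 0.3401 0.003 ]] [0.6112 0.2804 0.003 ]
planter [[0.483  0.2747 0.06  ]]
base [[ 0.5475 -0.0583  0.008 ]
 [ 0.5275 -0.292   0.008 ]
 [ 0.632  -0.3024  0.008 ]
 [ 0.6543 -0.065   0.008 ]]
yaw base [np.float64(85.10378934560164), np.float64(84.63395546609291)]
grip [[ 0.5178 -0.1998  0.283 ]]
free [ 0.5873 -0.1834] 89.86307059806407 [[-0.0427  0.1551]
 [-0.4568  0.8647]
 [ 1.2031  0.1546]
 [-1.432   0.1443]
 [ 0.3935  0.2002]]
yaw fixed [ 0.587  -0.1887] [[-0.2802  0.6153]
 [ 0.0192  0.8111]
 [ 1.0065 -0.0747]
 [-1.7081  1.2808]
 [ 1.4206 -1.6908]]
```

View pics/ck.png

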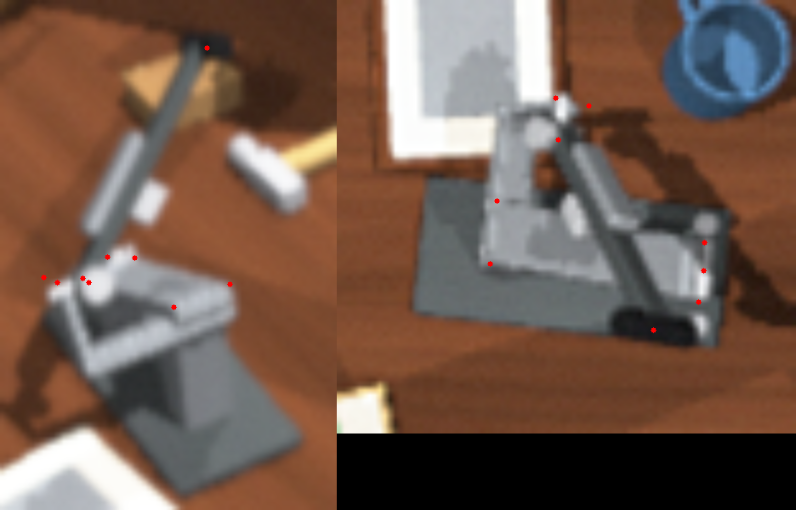

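```bash
cat >> h.py <<'E'
from scipy.spatial.transform import Rotation as Ro
a30=np.radians(30);yw=np.radians(85)
bX=np.array([np.cos(yw)*np.cos(a30),np.sin(yw)*np.cos(a30),.5]);bY=np.array([-np.sin(yw),np.cos(yw),0]);bZ=np.cross(bX,bY)
bR=np.c_[bX,bY,bZ];bo=np.array([.587,-.187,.1])
def mk(y,z):
    y=np.array(y,float);y/=np.linalg.norm(y);z=np.array(z,float);z-=y*(y@z);z/=np.linalg.norm(z);return np.c_[np.cross(y,z),y,z]
def to(*wps):
    s=r.sense();R,p=s["ee_rot"],s["tcp_pos"];print("t",s["time_s"],"p",p,"F",s["wrist_force"],"w",s["gripper_width"],"j",s["joints"])
    for Rt,pt in wps:
        pt=np.array(pt,float);Rt=R if Rt is None else Rt
        d=R.T@(pt-p);w=Ro.from_matrix(R.T@Rt).as_rotvec()
        print("shift",d,"|",np.linalg.norm(d)/.0417,"then turn",w,"|",np.linalg.norm(w)/.125);R,p=Rt,pt
Rb=mk([-.976,-.218,0],[0,0,-1])
E
python3 - <<'E'
from h import *
to((Rb,[.443,.029,.19]),(None,[.443,.029,.022]))
print("candle",plane("top",[[320.2,145]],.06))
E
```

```text
t 0.1 p [ 0.1981 -0.5922  0.2153] F [ 0.4583 -0.4399 -0.4343] w 0.997566490294527 j [-56.6885  22.0894   0.3907  -0.0236 -68.412  -14.8177]
shift [-0.4292  0.5115  0.0262] | 16.024513975400513 then turn [ 0.0017  0.0013 -1.4679] | 11.743395547399961
shift [0.    0.    0.168] | 4.028776978417266 then turn [0. 0. 0.] | 0.0
candle [[0.7185 0.1061 0.06  ]]
```

{"method": "drive_tool", "body": {
  "steps": [0, 0, 0, -0.0252, 0.0301, 0, 1, 0, 0, 0, -0.0252, 0.0301, 0, 1, 0, 0, 0, -0.0252, 0.0301, 0, 1, 0, 0, 0, -0.0252, 0.0301, 0, 1, 0, 0, 0, -0.0252, 0.0301, 0, 1, 0, 0, 0, -0.0252, 0.0301, 0, 1, 0, 0, 0, -0.0252, 0.0301, 0, 1, 0, 0, 0, -0.0252, 0.0301, 0, 1, 0, 0, 0, -0.0252, 0.0301, 0, 1, 0, 0, 0, -0.0252, 0.0301, 0, 1]
}}

```text
time_s: 0.93
tcp_pos: [0.3417, -0.2255, 0.2161]
ee_rot: [[-0.948, -0.317, 0.0], [-0.317, 0.948, 0.0], [-0.0, 0.0, -1.0]]
wrist_force: [1.1, -0.4, 0.1]
gripper_width: 1.0
gripper_force: 0.0
```

{"method": "drive_tool", "body": {
  "steps": [0, 0, 0, -0.0252, 0.0301, 0, 1, 0, 0, 0, -0.0252, 0.0301, 0, 1, 0, 0, 0, -0.0252, 0.0301, 0, 1, 0, 0, 0, -0.0252, 0.0301, 0, 1, 0, 0, 0, -0.0252, 0.0301, 0, 1, 0, 0, 0, -0.0252, 0.0301, 0, 1, 0, 0, 0, -0.0252, 0.0301, 0, 1, 0, 0, -0.122, 0, 0, 0, 1, 0, 0, -0.122, 0, 0, 0, 1, 0, 0, -0.122, 0, 0, 0, 1]
}}

```text
time_s: 1.77
tcp_pos: [0.442, 0.0294, 0.2157]
ee_rot: [[-0.767, -0.642, -0.001], [-0.642, 0.767, -0.0], [0.001, 0.001, -1.0]]
wrist_force: [0.1, 0.0, -0.2]
gripper_width: 1.002
gripper_force: 0.0
```

{"method": "drive_tool", "body": {
  "steps": [0, 0, -0.122, 0, 0, 0, 1, 0, 0, -0.122, 0, 0, 0, 1, 0, 0, -0.122, 0, 0, 0, 1, 0, 0, -0.122, 0, 0, 0, 1, 0, 0, -0.122, 0, 0, 0, 1, 0, 0, -0.122, 0, 0, 0, 1, 0, 0, -0.122, 0, 0, 0, 1, 0, 0, -0.122, 0, 0, 0, 1, 0, 0, -0.122, 0, 0, 0, 1, 0, 0, 0, 0, 0, 0, 1]
}}

```text
time_s: 2.6
tcp_pos: [0.4419, 0.0284, 0.2159]
ee_rot: [[0.216, -0.976, -0.001], [-0.976, -0.216, -0.0], [-0.0, 0.001, -1.0]]
wrist_force: [0.3, 0.0, 0.2]
gripper_width: 1.0
gripper_force: 0.0
```

```bash
python3 -c "
from h import *
to((Rb,[.443,.029,.022]))"
```

```text
t 2.6 p [0.4419 0.0284 0.2159] F [0.2729 0.0495 0.2256] w 0.9998574398678141 j [ 24.8237   4.0057 -23.5898  -0.0121 -62.4458 -12.3268]
shift [-0.0003 -0.0013  0.1939] | 4.650909980961607 then turn [ 0.0007  0.     -0.0017] | 0.015139381957837105
```

{"method": "drive_tool", "body": {
  "steps": [0, 0, 0, 0, -0.001, 0.038, 1, 0, 0, 0, 0, 0, 0.038, 1, 0, 0, 0, 0, 0, 0.038, 1, 0, 0, 0, 0, 0, 0.035, 1, 0, 0, 0, 0, 0, 0.025, 1, 0, 0, 0, 0, 0, 0.015, 1, 0, 0, 0, 0, 0, 0.005, 1, 0, 0, 0, 0, 0, 0, 1, 0, 0, 0, 0, 0, 0, 0, 0, 0, 0, 0, 0, 0, 0]
}}

```text
time_s: 3.43
tcp_pos: [0.4443, 0.0292, 0.0234]
ee_rot: [[0.214, -0.977, 0.003], [-0.977, -0.214, 0.001], [-0.0, -0.003, -1.0]]
wrist_force: [-1.1, -0.2, -0.8]
gripper_width: 0.922
gripper_force: 0.0
```

{"method": "drive_tool", "body": {
  "steps": [0, 0, 0, 0, 0, 0, 0, 0, 0, 0, 0, 0, 0, 0, 0, 0, 0, 0, 0, 0, 0, 0, 0, 0, 0, 0, 0, 0]
}}

```text
time_s: 3.77
tcp_pos: [0.4435, 0.0288, 0.0228]
ee_rot: [[0.214, -0.977, 0.001], [-0.977, -0.214, 0.001], [-0.0, -0.001, -1.0]]
wrist_force: [-0.8, -0.9, 0.1]
gripper_width: 0.633
gripper_force: 0.0
```

{"method": "drive_tool", "body": {
  "steps": [0, 0, 0, 0, 0, 0, 0, 0, 0, 0, 0, 0, 0, 0, 0, 0, 0, 0, 0, 0, 0, 0, 0, 0, 0, 0, -0.01, 0, 0, 0, 0, 0, 0, -0.02, 0, 0, 0, 0, 0, 0, -0.03, 0, 0, 0, 0, 0, 0, -0.03, 0, 0, 0, 0, 0, 0, -0.03, 0, 0, 0, 0, 0, 0, -0.03, 0, 0, 0, 0, 0, 0, -0.03, 0]
}}

```text
time_s: 4.6
tcp_pos: [0.4427, 0.0285, 0.2038]
ee_rot: [[0.214, -0.977, -0.0], [-0.977, -0.214, 0.0], [-0.0, 0.0, -1.0]]
wrist_force: [0.0, -0.7, -0.4]
gripper_width: 0.006
gripper_force: 0.0
```

Run:
```python
from h import *
t=r.capture("top");s=r.capture("scene")
cv2.imwrite("pics/g.png",np.hstack([cv2.resize(s[120:300,220:420],None,fx=2,fy=2),cv2.resize(t[100:280,260:460],None,fx=2,fy=2)]))
# mid-board bed pose: board centre is 20mm toward -toolx, 15mm ahead
Rt=np.c_[-bX,bY,-bZ]
g=lambda x,z:bo+bR@np.array([x,0,z+.015])   # z: board centre height
pre=g(-.06,.06)
to((Rt,[.40,-.0,.24]),(Rt,g(-.12,.09)),(Rt,g(-.025,.03)),(Rt,g(-.025,.012)))
print(g(-.12,.09),g(-.025,.03))
```

```text
t 4.7 p [0.4463 0.0295 0.2074] F [ 1.055  -0.592   0.3597] w 0.0007404824972474354 j [ 24.7895   4.5306 -24.3752   0.1132 -60.4409 -12.4177]
shift [ 0.0188  0.0512 -0.0332] | 1.5323325091587423 then turn [ 0.0686 -0.517   0.3001] | 4.8136273593710355
shift [ 0.3372 -0.2026 -0.0688] | 9.5768054949554 then turn [0. 0. 0.] | 0.0
shift [-0.095  0.     0.06 ] | 2.69450899930986 then turn [0. 0. 0.] | 0.0
shift [-0.    -0.     0.018] | 0.4316546762589932 then turn [0. 0. 0.] | 0.0
[ 0.5734 -0.3428  0.1309] [ 0.5832 -0.231   0.1265]
```

View pics/g.png

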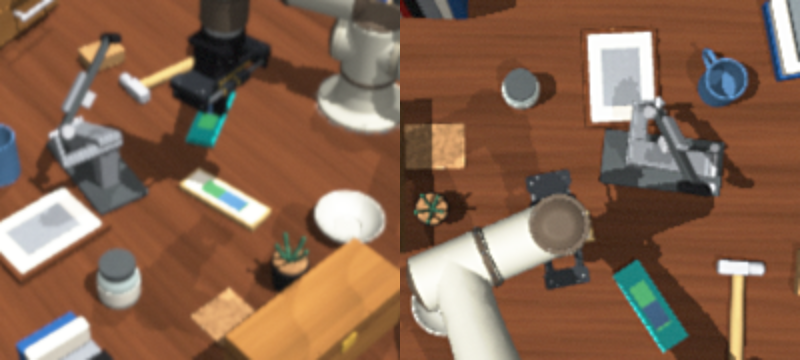

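Run:
```python
from h import *
s=r.sense();p=s["tcp_pos"]
print("tcp px",proj("scene",p),proj("top",p), proj("scene",p+[0,0,.05]))
print("board px",proj("scene",[.439,.048,.014]),proj("top",[.439,.048,.014]))
im=r.capture("scene");cv2.imwrite("pics/g2.png",cv2.resize(im[120:250,280:400],None,fx=4,fy=4,interpolation=cv2.INTER_CUBIC))
```

```text
tcp px [[328.751 178.308]] [[338.1322 213.8116]] [[329.157 167.383]]
board px [[331.8132 217.9425]] [[333.0395 216.7793]]
```

View pics/g2.png

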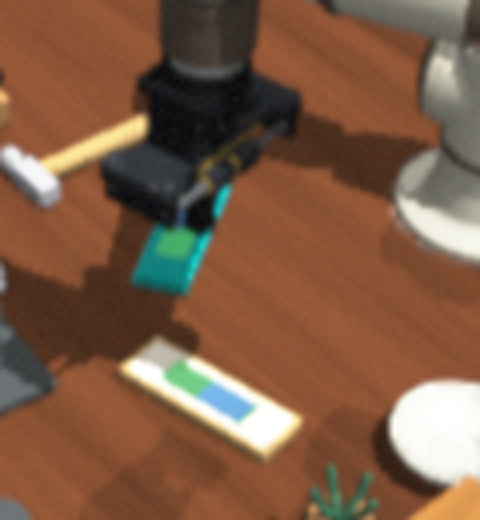

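{"method": "drive_tool", "body": {
  "steps": [0, 0, 0, 0, 0, 0.035, 1, 0, 0, 0, 0, 0, 0.035, 1, 0, 0, 0, 0, 0, 0.035, 1, 0, 0, 0, 0, 0, 0.03, 1, 0, 0, 0, 0, 0, 0.02, 1, 0, 0, 0, 0, 0, 0.01, 1, 0, 0, 0, 0, 0, 0, 1, 0, 0, 0, 0, 0, 0, 1, 0, 0, 0, 0, 0, 0, 1, 0, 0, 0, 0, 0, 0, 1]
}}

```text
time_s: 5.58
tcp_pos: [0.4438, 0.0289, 0.038]
ee_rot: [[0.214, -0.977, 0.002], [-0.977, -0.214, 0.001], [-0.0, -0.002, -1.0]]
wrist_force: [0.2, 0.4, 0.5]
gripper_width: 0.683
gripper_force: 0.0
```

{"method": "drive_tool", "body": {
  "steps": [0, 0, 0, 0, 0, 0, 1, 0, 0, 0, 0, 0, 0, 1, 0, 0, 0, 0, 0, 0, 1, 0, 0, 0, 0, 0, 0.007, 1, 0, 0, 0, 0, 0, 0.007, 1, 0, 0, 0, 0, 0, 0.002, 1, 0, 0, 0, 0, 0, 0.002, 1, 0, 0, 0, 0, 0, 0, 1]
}}

```text
time_s: 6.25
tcp_pos: [0.4428, 0.0285, 0.0185]
ee_rot: [[0.214, -0.977, -0.001], [-0.977, -0.214, -0.001], [0.0, 0.002, -1.0]]
wrist_force: [0.2, 0.2, 0.5]
gripper_width: 0.995
gripper_force: 0.0
```

{"method": "drive_tool", "body": {
  "steps": [0, 0, 0, 0, 0, 0.002, 1, 0, 0, 0, 0, 0, 0.002, 1, 0, 0, 0, 0, 0, 0, 1]
}}

```text
time_s: 6.5
tcp_pos: [0.443, 0.0286, 0.015]
ee_rot: [[0.214, -0.977, -0.0], [-0.977, -0.214, -0.0], [0.0, 0.0, -1.0]]
wrist_force: [-0.1, -0.4, 1.6]
gripper_width: 1.003
gripper_force: 0.0
```

{"method": "drive_tool", "body": {
  "steps": [0, 0, 0, 0, 0, 0.002, 1, 0, 0, 0, 0, 0, 0.002, 1, 0, 0, 0, 0, 0, 0, 1]
}}

```text
time_s: 6.75
tcp_pos: [0.443, 0.0286, 0.011]
ee_rot: [[0.214, -0.977, -0.0], [-0.977, -0.214, -0.0], [0.0, 0.001, -1.0]]
wrist_force: [-0.1, 0.2, -0.7]
gripper_width: 1.003
gripper_force: 0.0
```

{"method": "drive_tool", "body": {
  "steps": [0, 0, 0, 0, 0, 0, 0, 0, 0, 0, 0, 0, 0, 0, 0, 0, 0, 0, 0, 0, 0, 0, 0, 0, 0, 0, 0, 0, 0, 0, 0, 0, 0, 0, 0, 0, 0, 0, 0, 0, 0, 0]
}}

```text
time_s: 7.25
tcp_pos: [0.4432, 0.0287, 0.0113]
ee_rot: [[0.214, -0.977, 0.0], [-0.977, -0.214, 0.0], [-0.0, -0.0, -1.0]]
wrist_force: [-0.5, 0.2, -0.1]
gripper_width: 0.629
gripper_force: 0.0
```

Run:
```python
from h import *
s=r.sense();p=s["tcp_pos"];print(s["gripper_width"],s["gripper_force"],proj("scene",p))
im=r.capture("scene");print(r.sense()["gripper_width"]);cv2.imwrite("pics/g3.png",cv2.resize(im[150:250,280:400],None,fx=6,fy=6,interpolation=cv2.INTER_CUBIC))
```

```text
0.6294222736246541 0.0 [[327.8121 216.0901]]
0.5836340364268745
```

View pics/g3.png

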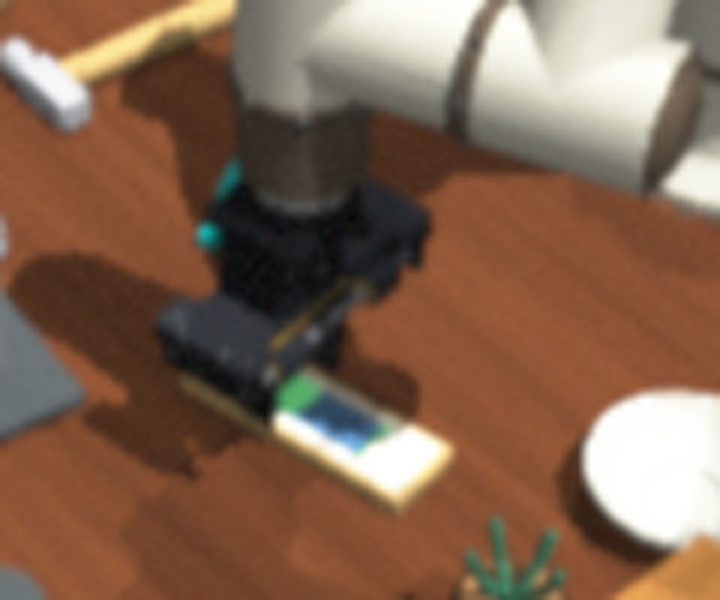

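{"method": "drive_tool", "body": {
  "steps": [0, 0, 0, 0, 0, 0, 1, 0, 0, 0, 0, 0, 0, 1, 0, 0, 0, 0, 0, 0, 1, 0, 0, 0, 0, 0, 0, 1, 0, 0, 0, 0, 0, 0, 1, 0, 0, 0, 0, 0, 0.002, 1, 0, 0, 0, 0, 0, 0.002, 1, 0, 0, 0, 0, 0, 0, 1]
}}

```text
time_s: 7.97
tcp_pos: [0.4429, 0.0285, 0.0068]
ee_rot: [[0.214, -0.977, -0.001], [-0.977, -0.214, -0.0], [0.0, 0.001, -1.0]]
wrist_force: [-0.1, -0.2, -0.4]
gripper_width: 0.991
gripper_force: 0.0
```

{"method": "drive_tool", "body": {
  "steps": [0, 0, 0, 0, 0, 0.002, 1, 0, 0, 0, 0, 0, 0, 1]
}}

```text
time_s: 8.13
tcp_pos: [0.443, 0.0286, 0.0049]
ee_rot: [[0.214, -0.977, -0.001], [-0.977, -0.214, -0.0], [0.0, 0.001, -1.0]]
wrist_force: [-0.0, -0.5, 0.1]
gripper_width: 1.001
gripper_force: 0.0
```

{"method": "drive_tool", "body": {
  "steps": [0, 0, 0, 0, 0, 0.002, 1, 0, 0, 0, 0, 0, 0, 1]
}}

```text
time_s: 8.3
tcp_pos: [0.443, 0.0286, 0.003]
ee_rot: [[0.214, -0.977, -0.001], [-0.977, -0.214, -0.0], [0.0, 0.001, -1.0]]
wrist_force: [0.1, 0.2, 0.2]
gripper_width: 0.999
gripper_force: 0.0
```

{"method": "drive_tool", "body": {
  "steps": [0, 0, 0, 0, 0, 0.002, 1, 0, 0, 0, 0, 0, 0, 1]
}}

```text
time_s: 8.47
tcp_pos: [0.443, 0.0286, 0.001]
ee_rot: [[0.214, -0.977, -0.0], [-0.977, -0.214, -0.0], [0.0, 0.0, -1.0]]
wrist_force: [0.4, -0.2, 0.2]
gripper_width: 0.998
gripper_force: 0.0
```

{"method": "drive_tool", "body": {
  "steps": [0, 0, 0, 0, 0, 0.002, 1, 0, 0, 0, 0, 0, 0, 1]
}}

```text
time_s: 8.63
tcp_pos: [0.443, 0.0286, -0.001]
ee_rot: [[0.214, -0.977, -0.0], [-0.977, -0.214, -0.0], [0.0, 0.0, -1.0]]
wrist_force: [-1.2, -1.4, 1.2]
gripper_width: 0.998
gripper_force: 0.0
```

{"method": "drive_tool", "body": {
  "steps": [0, 0, 0, 0, 0, 0.002, 1, 0, 0, 0, 0, 0, 0, 1]
}}

```text
time_s: 8.8
tcp_pos: [0.443, 0.0286, -0.003]
ee_rot: [[0.214, -0.977, -0.0], [-0.977, -0.214, -0.0], [0.0, 0.001, -1.0]]
wrist_force: [-0.2, -0.1, 0.7]
gripper_width: 1.003
gripper_force: 0.0
```

{"method": "drive_tool", "body": {
  "steps": [0, 0, 0, 0, 0, 0.002, 1, 0, 0, 0, 0, 0, 0, 1]
}}

```text
time_s: 8.97
tcp_pos: [0.443, 0.0286, -0.005]
ee_rot: [[0.214, -0.977, -0.001], [-0.977, -0.214, -0.0], [0.0, 0.001, -1.0]]
wrist_force: [0.9, -1.1, 0.3]
gripper_width: 0.997
gripper_force: 0.0
```

{"method": "drive_tool", "body": {
  "steps": [0, 0, 0, 0, 0, 0.002, 1, 0, 0, 0, 0, 0, 0, 1]
}}

```text
time_s: 9.13
tcp_pos: [0.4434, 0.0287, -0.0059]
ee_rot: [[0.215, -0.977, 0.0], [-0.977, -0.215, -0.0], [0.0, -0.0, -1.0]]
wrist_force: [-1.8, 0.6, 9.4]
gripper_width: 1.002
gripper_force: 5.1
```

{"method": "drive_tool", "body": {
  "steps": [0, 0, 0, 0, 0, -0.002, 1, 0, 0, 0, 0, 0, -0.001, 0, 0, 0, 0, 0, 0, 0, 0, 0, 0, 0, 0, 0, 0, 0, 0, 0, 0, 0, 0, 0, 0, 0, 0, 0, 0, 0, 0, 0, 0, 0, 0, 0, 0, 0, 0, 0, 0, 0, 0, 0, 0, 0]
}}

```text
time_s: 9.8
tcp_pos: [0.4432, 0.0287, -0.0039]
ee_rot: [[0.214, -0.977, -0.0], [-0.977, -0.214, -0.0], [0.0, 0.0, -1.0]]
wrist_force: [1.1, 0.1, -0.9]
gripper_width: 0.685
gripper_force: 30.0
```

{"method": "drive_tool", "body": {
  "steps": [0, 0, 0, 0, 0, -0.01, 0, 0, 0, 0, 0, 0, -0.03, 0, 0, 0, 0, 0, 0, -0.04, 0, 0, 0, 0, 0, 0, -0.04, 0, 0, 0, 0, 0, 0, -0.04, 0, 0, 0, 0, 0, 0, -0.03, 0, 0, 0, 0, 0, 0, -0.02, 0]
}}

```text
time_s: 10.38
tcp_pos: [0.444, 0.0289, 0.2098]
ee_rot: [[0.215, -0.977, 0.005], [-0.977, -0.215, 0.002], [-0.001, -0.005, -1.0]]
wrist_force: [-0.1, 0.6, -1.9]
gripper_width: 0.683
gripper_force: 30.0
```

```bash
cat >> h.py <<'E'
ct=np.array([-.0203,0,-.011])
Rt=np.c_[-bX,bY,-bZ]
def g(x,z,y=0): return bo+bR@np.array([x,y,z])-Rt@ct
E
python3 - <<'E'
from h import *
p=r.sense()["tcp_pos"]
to((Rt,[.38,-.0,p[2]]),(Rt,[.38,-.36,.19]),(Rt,g(-.16,.10)),(Rt,g(-.01,.03)))
print(g(-.16,.10),g(-.01,.03))
E
```

```text
t 10.3833 p [0.444  0.0289 0.2098] F [-0.1457  0.5889 -1.9444] w 0.6830399538380206 j [ 24.7901   4.3517 -24.1622   0.0282 -61.1828 -12.4127]
shift [ 0.0145  0.0687 -0.0004] | 1.683770415154141 then turn [ 0.0745 -0.518   0.2979] | 4.817393764696712
shift [ 0.3205 -0.0314 -0.1621] | 8.646177880324704 then turn [0. 0. 0.] | 0.0
shift [ 0.0604 -0.1911  0.0841] | 5.21337831723681 then turn [0. 0. 0.] | 0.0
shift [-0.15 -0.    0.07] | 3.96953126073066 then turn [0. 0. 0.] | 0.0
[ 0.5695 -0.3869  0.0869] [ 0.5839 -0.2226  0.1013]
```

{"method": "drive_tool", "body": {
  "steps": [0, 0, 0, 0.007, 0.034, 0, 0, 0, 0, 0, 0.007, 0.034, 0, 0, 0.0124, -0.0863, 0.0497, 0, 0, 0, 0, 0.0124, -0.0863, 0.0497, 0, 0, 0, 0, 0.0124, -0.0863, 0.0497, 0, 0, 0, 0, 0.0124, -0.0863, 0.0497, 0, 0, 0, 0, 0.0124, -0.0863, 0.0497, 0, 0, 0, 0, 0.0124, -0.0863, 0.0497, 0, 0, 0, 0, 0, 0, 0, 0, 0, 0, 0]
}}

```text
time_s: 11.13
tcp_pos: [0.3793, -0.0015, 0.205]
ee_rot: [[-0.087, -0.995, 0.04], [-0.862, 0.095, 0.499], [-0.5, 0.009, -0.866]]
wrist_force: [-0.0, -0.6, -0.6]
gripper_width: 0.687
gripper_force: 30.0
```

{"method": "drive_tool", "body": {
  "steps": [0, 0, 0, 0.032, -0.0031, -0.0162, 0, 0, 0, 0, 0.032, -0.0031, -0.0162, 0, 0, 0, 0, 0.032, -0.0031, -0.0162, 0, 0, 0, 0, 0.032, -0.0031, -0.0162, 0, 0, 0, 0, 0.032, -0.0031, -0.0162, 0, 0, 0, 0, 0.032, -0.0031, -0.0162, 0, 0, 0, 0, 0.032, -0.0031, -0.0162, 0, 0, 0, 0, 0.032, -0.0031, -0.0162, 0, 0, 0, 0, 0.032, -0.0031, -0.0162, 0, 0, 0, 0, 0.032, -0.0031, -0.0162, 0]
}}

```text
time_s: 11.97
tcp_pos: [0.3792, -0.3603, 0.1868]
ee_rot: [[-0.078, -0.996, 0.037], [-0.864, 0.086, 0.495], [-0.497, 0.006, -0.868]]
wrist_force: [0.7, -0.2, -0.1]
gripper_width: 0.685
gripper_force: 30.0
```

Run:
```python
from h import *
to((Rt,g(-.16,.10)),(Rt,g(-.01,.03)))
print(r.sense()["gripper_force"])
```

```text
t 11.9667 p [ 0.3792 -0.3603  0.1868] F [ 0.6883 -0.2274 -0.0744] w 0.6851096931626808 j [-41.0976  25.71     4.59   -23.4525 -87.9776  40.8794]
shift [ 0.0577 -0.1925  0.0806] | 5.193069597148033 then turn [ 0.006  -0.0039 -0.0025] | 0.06067890652737009
shift [-0.15 -0.    0.07] | 3.96953126073066 then turn [0. 0. 0.] | 0.0
30.000184178352356
```

{"method": "drive_tool", "body": {
  "steps": [0, 0, 0, 0.0096, -0.0321, 0.0134, 0, 0, 0, 0, 0.0096, -0.0321, 0.0134, 0, 0, 0, 0, 0.0096, -0.0321, 0.0134, 0, 0, 0, 0, 0.0096, -0.0321, 0.0134, 0, 0, 0, 0, 0.0096, -0.0321, 0.0134, 0, 0, 0, 0, 0.0096, -0.0321, 0.0134, 0, 0.006, -0.004, -0.0025, 0, 0, 0, 0, 0, 0, 0, 0, 0, 0, 0]
}}

```text
time_s: 12.63
tcp_pos: [0.5703, -0.3837, 0.0839]
ee_rot: [[-0.076, -0.996, 0.039], [-0.861, 0.086, 0.501], [-0.503, 0.004, -0.864]]
wrist_force: [-0.8, -0.1, -0.5]
gripper_width: 0.686
gripper_force: 30.0
```

Run:
```python
from h import *
s=r.capture("scene");t=r.capture("top");q=r.sense();p,R=q["tcp_pos"],q["ee_rot"]
print(p)
a=cv2.resize(s[110:210,220:320],None,fx=4,fy=4,interpolation=cv2.INTER_CUBIC);b=cv2.resize(t[130:230,370:470],None,fx=4,fy=4,interpolation=cv2.INTER_CUBIC)
# predicted upper-surface corners & centre
for i,k in enumerate(((.09,.03,.007),(.09,-.03,.007),(-.09,.03,.007),(-.09,-.03,.007),(0,0,.007))):
    X=p+R@(ct+np.array([-k[0],k[1],-k[2]]));u,v=proj("scene",X)[0],proj("top",X)[0];print(k,X,u,v)
    cv2.circle(a,tuple(np.int32((u-[220,110])*4+2)),2,(0,0,255),-1);cv2.circle(b,tuple(np.int32((v-[370,130])*4+2)),2,(0,0,255),-1)
cv2.imwrite("pics/h.png",np.hstack([a,b]))
```

```text
[ 0.5696 -0.3853  0.0878]
(0.09, 0.03, 0.007) [ 0.5472 -0.2965  0.1586] [257.1293 155.5625] [427.8912 189.1203]
(0.09, -0.03, 0.007) [ 0.607  -0.3017  0.1586] [243.4264 160.5363] [429.5213 172.9241]
(-0.09, 0.03, 0.007) [ 0.5337 -0.4518  0.0685] [242.7433 153.7425] [463.3867 195.6546]
(-0.09, -0.03, 0.007) [ 0.5934 -0.457   0.0685] [230.0553 158.2489] [464.8461 180.2551]
(0, 0, 0.007) [ 0.5703 -0.3767  0.1135] [243.0666 156.9578] [446.8688 184.5677]
```

View pics/h.png

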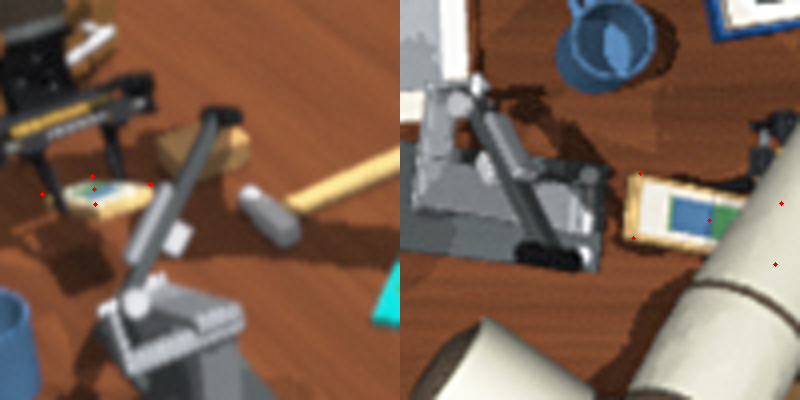

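Run:
```python
from h import *
to((Rt,g(-.05,.05)),(Rt,g(.008,.02)),(Rt,g(.008,.007)))
```

```text
t 12.7333 p [ 0.5696 -0.3853  0.0878] F [ 0.4337  0.1476 -0.2216] w 0.6857464456372393 j [-33.5746  43.69    23.6818 -26.1403 -85.9039  34.1759]
shift [-0.1082 -0.0001  0.05  ] | 2.8575356808853125 then turn [-0.0001  0.0004 -0.    ] | 0.0033480096383223714
shift [-0.058  0.     0.03 ] | 1.5659307162891614 then turn [0. 0. 0.] | 0.0
shift [ 0.    -0.     0.013] | 0.3117505995203837 then turn [0. 0. 0.] | 0.0
```

{"method": "drive_tool", "body": {
  "steps": [0, 0, 0, -0.018, 0, 0.0083, 0, 0, 0, 0, -0.018, 0, 0.0083, 0, 0, 0, 0, -0.018, 0, 0.0083, 0, 0, 0, 0, -0.018, 0, 0.0083, 0, 0, 0, 0, -0.018, 0, 0.0084, 0, 0, 0, 0, -0.018, 0, 0.0084, 0, 0, 0, 0, -0.019, 0, 0.008, 0, 0, 0, 0, -0.019, 0, 0.01, 0, 0, 0, 0, -0.019, 0, 0.01, 0, 0, 0, 0, 0, 0, 0.002, 0]
}}

```text
time_s: 13.57
tcp_pos: [0.5858, -0.2006, 0.1049]
ee_rot: [[-0.072, -0.996, 0.048], [-0.862, 0.086, 0.499], [-0.501, -0.005, -0.865]]
wrist_force: [-0.4, -0.9, -1.0]
gripper_width: 0.686
gripper_force: 30.0
```

{"method": "drive_tool", "body": {
  "steps": [0, 0, 0, 0, 0, 0.002, 0, 0, 0, 0, 0, 0, 0.002, 0, 0, 0, 0, 0, 0, 0.002, 0, 0, 0, 0, 0, 0, 0, 0, 0, 0, 0, 0, 0, 0, 0]
}}

```text
time_s: 13.98
tcp_pos: [0.5858, -0.2014, 0.096]
ee_rot: [[-0.077, -0.996, 0.046], [-0.862, 0.09, 0.499], [-0.501, -0.001, -0.865]]
wrist_force: [0.3, 0.1, -1.6]
gripper_width: 0.685
gripper_force: 30.0
```

{"method": "drive_tool", "body": {
  "steps": [0, 0, 0, 0, 0, 0.002, 0, 0, 0, 0, 0, 0, 0, 0, 0, 0, 0, 0, 0, 0, 0]
}}

```text
time_s: 14.23
tcp_pos: [0.5861, -0.1998, 0.0942]
ee_rot: [[-0.076, -0.996, 0.045], [-0.862, 0.089, 0.499], [-0.501, -0.001, -0.865]]
wrist_force: [-0.5, -0.2, -1.7]
gripper_width: 0.685
gripper_force: 30.0
```

{"method": "drive_tool", "body": {
  "steps": [0, 0, 0, 0, 0, 0.002, 0, 0, 0, 0, 0, 0, 0, 0, 0, 0, 0, 0, 0, 0, 0]
}}

```text
time_s: 14.48
tcp_pos: [0.5865, -0.199, 0.093]
ee_rot: [[-0.076, -0.996, 0.046], [-0.862, 0.088, 0.499], [-0.501, -0.002, -0.866]]
wrist_force: [0.4, -1.4, 0.4]
gripper_width: 0.686
gripper_force: 30.0
```

```bash
cat >> h.py <<'E'
def bed(): 
    s=r.sense();print("board in bed",bR.T@(s["tcp_pos"]+s["ee_rot"]@ct-bo),"F bed",bR.T@s["wrist_force"],"t",s["time_s"])
E
python3 -c "
from h import *
bed();to((Rt,g(.008,.007)))"
```

```text
board in bed [ 0.0064 -0.0005  0.0109] F bed [-0.9583 -0.5276  1.0193] t 14.4833
t 14.4833 p [ 0.5865 -0.199   0.093 ] F [ 0.4088 -1.3805  0.4036] w 0.6861591388488438 j [-19.9897  34.4239   7.4982 -30.2837 -73.8243  26.3493]
shift [-0.0016  0.0005  0.0039] | 0.10224579468697466 then turn [-0.0024  0.0008 -0.0001] | 0.02051611497761243
```

{"method": "drive_tool", "body": {
  "steps": [0, 0, 0, 0, 0, 0.002, 0, 0, 0, 0, 0, 0, 0, 0, 0, 0, 0, 0, 0, 0, 0]
}}

```text
time_s: 14.73
tcp_pos: [0.5866, -0.1986, 0.0924]
ee_rot: [[-0.075, -0.996, 0.047], [-0.863, 0.088, 0.498], [-0.5, -0.003, -0.866]]
wrist_force: [-2.1, -3.3, 5.6]
gripper_width: 0.684
gripper_force: 30.0
```

```bash
python3 -c "
from h import *
bed()"
```

```text
board in bed [ 0.0065 -0.0006  0.0102] F bed [-0.1852  1.7911  6.5694] t 14.7333
```

{"method": "drive_tool", "body": {
  "steps": [0, 0, 0, 0.002, 0, -0.001, 0, 0, 0, 0, 0.002, 0, 0, 0, 0, 0, 0, 0.002, 0, 0, 0, 0, 0, 0, 0, 0, 0, 0]
}}

```text
time_s: 15.07
tcp_pos: [0.5864, -0.1992, 0.0921]
ee_rot: [[-0.073, -0.996, 0.046], [-0.858, 0.086, 0.506], [-0.508, -0.002, -0.861]]
wrist_force: [-1.2, 8.3, 13.4]
gripper_width: 0.683
gripper_force: 30.0
```

```bash
python3 -c "
from h import *
bed()"
```

```text
board in bed [ 0.0057 -0.0005  0.0104] F bed [13.755   1.9199  7.5705] t 15.0667
```

{"method": "drive_tool", "body": {
  "steps": [0, 0, 0, 0.002, 0, 0, 0, 0, 0, 0, 0, 0, 0, 0]
}}

```text
time_s: 15.23
tcp_pos: [0.5865, -0.2002, 0.0918]
ee_rot: [[-0.072, -0.996, 0.046], [-0.858, 0.085, 0.507], [-0.509, -0.003, -0.861]]
wrist_force: [-1.8, 9.6, 14.3]
gripper_width: 0.692
gripper_force: 30.0
```

```bash
python3 -c "
from h import *
bed()"
```

```text
board in bed [ 0.0047 -0.0006  0.0107] F bed [15.2801  2.6201  7.6604] t 15.2333
```

{"method": "drive_tool", "body": {
  "steps": [0, 0, 0, 0.002, 0, 0, 0, 0, 0, 0, 0, 0, 0, 0]
}}

```text
time_s: 15.4
tcp_pos: [0.5867, -0.2058, 0.0888]
ee_rot: [[-0.073, -0.996, 0.048], [-0.862, 0.087, 0.5], [-0.502, -0.005, -0.865]]
wrist_force: [-0.0, -0.4, 7.4]
gripper_width: 0.685
gripper_force: 30.0
```

```bash
python3 -c "
from h import *
bed()"
```

```text
board in bed [-0.0016 -0.0013  0.0108] F bed [ 3.3577 -0.0186  6.5993] t 15.4
```

{"method": "drive_tool", "body": {
  "steps": [0, 0, 0, 0, 0, 0, 1, 0, 0, 0, 0, 0, 0, 1, 0, 0, 0, 0, 0, 0, 1, 0, 0, 0, 0, 0, 0, 1, 0, 0, 0, 0, 0, 0, 1, 0, 0, 0, 0, 0, 0, 1, 0, 0, 0, 0, 0, -0.01, 1, 0, 0, 0, 0, 0, -0.02, 1, 0, 0, 0, 0, 0, -0.03, 1, 0, 0, 0, 0, 0, -0.03, 1]
}}

```text
time_s: 16.23
tcp_pos: [0.5809, -0.2522, 0.1657]
ee_rot: [[-0.076, -0.996, 0.044], [-0.862, 0.088, 0.499], [-0.501, 0.0, -0.865]]
wrist_force: [0.4, 0.3, 0.0]
gripper_width: 0.997
gripper_force: 0.0
```

{"method": "drive_tool", "body": {
  "steps": [0, 0, 0, 0, 0, -0.03, 0, 0, 0, 0, 0, 0, -0.03, 0, 0, 0, 0, 0, 0, -0.03, 0, 0, 0, 0, 0, 0, -0.02, 0, 0, 0, 0, 0, 0, -0.01, 0, 0, 0, 0, 0, 0, 0, 0]
}}

```text
time_s: 16.73
tcp_pos: [0.5763, -0.3134, 0.2711]
ee_rot: [[-0.075, -0.996, 0.05], [-0.863, 0.09, 0.496], [-0.499, -0.006, -0.867]]
wrist_force: [-0.2, 1.4, 0.3]
gripper_width: 0.632
gripper_force: 0.0
```

```bash
cat >> h.py <<'E'
bo=bo+.0055*bX
def bar(phi,gap=0): return bo+bR@np.array([.074,-.07+.19*np.cos(phi),.034+.19*np.sin(phi)+.0055+gap])
E
python3 - <<'E'
from h import *
s=r.capture("scene");t=r.capture("top")
a=cv2.resize(s[130:230,235:335],None,fx=4,fy=4,interpolation=cv2.INTER_CUBIC);b=cv2.resize(t[130:230,350:450],None,fx=4,fy=4,interpolation=cv2.INTER_CUBIC)
for k in((.09,.03,.014),(.09,-.03,.014),(-.09,.03,.014),(-.09,-.03,.014),(0,0,.014),(.074,-.07+.19*np.cos(.75),.034+.19*np.sin(.75))):
    X=bo+bR@np.array(k);u,v=proj("scene",X)[0],proj("top",X)[0]
    cv2.circle(a,tuple(np.int32((u-[235,130])*4+2)),2,(0,0,255),-1);cv2.circle(b,tuple(np.int32((v-[350,130])*4+2)),2,(0,0,255),-1)
cv2.imwrite("pics/k.png",np.hstack([a,b]))
to((Rt,bar(.75,.03)),(Rt,bar(.75,0)))
E
```

```text
t 16.8333 p [ 0.5757 -0.3111  0.2678] F [-0.425   0.0178 -0.5005] w 0.5387345435295516 j [-28.6259  32.16    28.5841 -27.7647 -98.3896  22.3475]
shift [-0.1034  0.0687  0.0088] | 2.9854393518171083 then turn [-0.0013  0.0029 -0.0011] | 0.02646013265444381
shift [-0.   -0.    0.03] | 0.7194244604316551 then turn [0. 0. 0.] | 0.0
```

View pics/k.png

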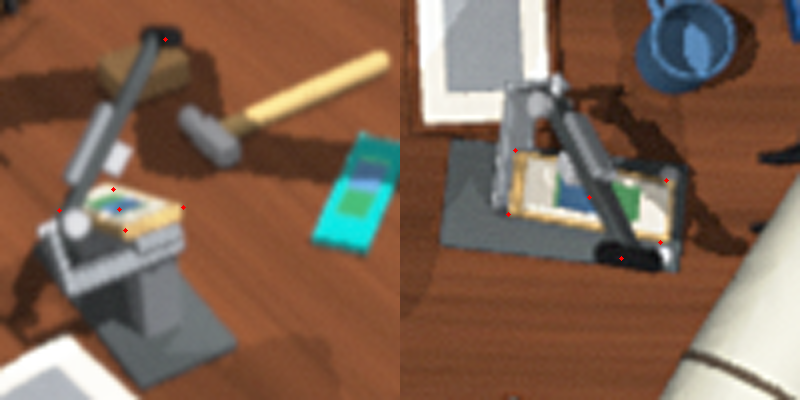

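{"method": "drive_tool", "body": {
  "steps": [0, 0, 0, -0.0245, 0.0172, 0, 0, 0, 0, 0, -0.0245, 0.0172, 0, 0, 0, 0, 0, -0.0245, 0.0172, 0, 0, 0, 0, 0, -0.0245, 0.0172, 0, 0, 0, 0, 0, 0, 0, 0.008, 0, 0, 0, 0, 0, 0, 0.008, 0, 0, 0, 0, 0, 0, 0.008, 0, 0, 0, 0, 0, 0, 0.005, 0, 0, 0, 0, 0, 0, 0, 0, 0, 0, 0, 0, 0, 0, 0]
}}

```text
time_s: 17.67
tcp_pos: [0.5163, -0.2067, 0.2908]
ee_rot: [[-0.077, -0.996, 0.043], [-0.861, 0.089, 0.5], [-0.502, 0.002, -0.865]]
wrist_force: [0.0, 0.0, -0.2]
gripper_width: 0.007
gripper_force: 0.0
```

Run:
```python
from h import *
to((Rt,bar(.75,0)),(Rt,bar(.6)),(Rt,bar(.45)),(Rt,bar(.3)),(Rt,bar(.15)),(Rt,bar(0)))
```

```text
t 17.6667 p [ 0.5163 -0.2067  0.2908] F [ 0.0135  0.0223 -0.1527] w 0.00665799875721123 j [-22.7627  20.2447  12.9557 -28.5776 -92.4515  18.8892]
shift [-0.0064  0.0003  0.0091] | 0.2680349079382277 then turn [ 0.0006  0.0023 -0.0021] | 0.025561391195191414
shift [-0.      0.0178  0.0222] | 0.6828126801832629 then turn [0. 0. 0.] | 0.0
shift [0.     0.0143 0.0246] | 0.6828126801832634 then turn [0. 0. 0.] | 0.0
shift [0.     0.0104 0.0265] | 0.6828126801832644 then turn [0. 0. 0.] | 0.0
shift [-0.      0.0064  0.0278] | 0.6828126801832632 then turn [0. 0. 0.] | 0.0
shift [0.     0.0021 0.0284] | 0.6828126801832634 then turn [0. 0. 0.] | 0.0
```

{"method": "drive_tool", "body": {
  "steps": [0, 0, 0, -0.002, 0, 0.003, 0, 0, 0, 0, -0.002, 0, 0.003, 0, 0, 0, 0, 0, 0, 0.003, 0, 0, 0, 0, 0, 0, 0, 0, 0, 0, 0, 0, 0, 0, 0]
}}

```text
time_s: 18.08
tcp_pos: [0.5169, -0.1986, 0.2868]
ee_rot: [[-0.076, -0.996, 0.046], [-0.862, 0.088, 0.499], [-0.501, -0.002, -0.865]]
wrist_force: [0.3, -0.0, 0.0]
gripper_width: 0.004
gripper_force: 0.0
```

{"method": "drive_tool", "body": {
  "steps": [0, 0, 0, 0, 0.002, 0.003, 0, 0, 0, 0, 0, 0.002, 0.003, 0, 0, 0, 0, 0, 0, 0, 0]
}}

```text
time_s: 18.33
tcp_pos: [0.513, -0.196, 0.2828]
ee_rot: [[-0.075, -0.996, 0.047], [-0.863, 0.089, 0.497], [-0.5, -0.004, -0.866]]
wrist_force: [-0.6, -2.0, 5.9]
gripper_width: 0.005
gripper_force: 3.1
```

{"method": "drive_tool", "body": {
  "steps": [0, 0, 0, 0, 0.004, 0.0055, 0, 0, 0, 0, 0, 0.0044, 0.0056, 0, 0, 0, 0, 0, 0.0044, 0.0056, 0, 0, 0, 0, 0, 0.0044, 0.0056, 0, 0, 0, 0, 0, 0.0036, 0.0062, 0, 0, 0, 0, 0, 0.0036, 0.0062, 0, 0, 0, 0, 0, 0.0036, 0.0062, 0, 0, 0, 0, 0, 0.0036, 0.0062, 0, 0, 0, 0, 0, 0.0026, 0.0066, 0, 0, 0, 0, 0, 0.0026, 0.0066, 0]
}}

```text
time_s: 19.17
tcp_pos: [0.4764, -0.1627, 0.2308]
ee_rot: [[-0.075, -0.996, 0.041], [-0.863, 0.086, 0.498], [-0.5, 0.002, -0.866]]
wrist_force: [-8.2, -3.1, 9.5]
gripper_width: 0.004
gripper_force: 5.3
```

```bash
cat >> h.py <<'E'
def tip():
    s=r.sense();print("tool in bed (bar-centre equiv)",bR.T@(s["tcp_pos"]-bo)-[0,0,.0055],"F bed",bR.T@s["wrist_force"],"t",s["time_s"])
E
python3 - <<'E'
from h import *
tip();to((Rt,bar(.3)),(Rt,bar(.15)),(Rt,bar(0)))
E
```

```text
tool in bed (bar-centre equiv) [0.0725 0.1123 0.1005] F bed [ 1.4362  7.9022 10.1   ] t 19.1667
t 19.1667 p [ 0.4764 -0.1627  0.2308] F [-8.2039 -3.103   9.465 ] w 0.004303999747580358 j [-20.1214  16.9864  -0.2552 -29.0833 -82.5404  21.5406]
shift [-0.0015 -0.0008  0.0103] | 0.25128353430809036 then turn [ 0.0025 -0.0001  0.0001] | 0.02015806639755418
shift [-0.      0.0064  0.0278] | 0.6828126801832632 then turn [0. 0. 0.] | 0.0
shift [0.     0.0021 0.0284] | 0.6828126801832634 then turn [0. 0. 0.] | 0.0
```

{"method": "drive_tool", "body": {
  "steps": [0, 0, 0, 0, 0.003, 0.0066, 0, 0, 0, 0, 0, 0.003, 0.0066, 0, 0, 0, 0, 0, 0.0025, 0.0068, 0, 0, 0, 0, 0, 0.002, 0.0068, 0, 0, 0, 0, 0, 0.002, 0.007, 0, 0, 0, 0, 0, 0.0015, 0.007, 0, 0, 0, 0, 0, 0.001, 0.007, 0, 0, 0, 0, 0, 0.001, 0.007, 0]
}}

```text
time_s: 19.83
tcp_pos: [0.4643, -0.1339, 0.1828]
ee_rot: [[-0.075, -0.996, 0.043], [-0.863, 0.087, 0.498], [-0.5, -0.0, -0.866]]
wrist_force: [-3.6, -3.5, 7.4]
gripper_width: 0.008
gripper_force: 4.5
```

Run:
```python
from h import *
tip()
```

```text
tool in bed (bar-centre equiv) [0.0725 0.1268 0.0451] F bed [0.4135 3.2739 8.2782] t 19.8333
```

{"method": "drive_tool", "body": {
  "steps": [0, 0, 0, 0, 0, 0.004, 0, 0, 0, 0, 0, 0, 0.004, 0, 0, 0, 0, 0, 0, 0.003, 0, 0, 0, 0, 0, 0, 0.002, 0, 0, 0, 0, 0, 0, 0, 0]
}}

```text
time_s: 20.25
tcp_pos: [0.4641, -0.1287, 0.1737]
ee_rot: [[-0.073, -0.996, 0.041], [-0.864, 0.084, 0.497], [-0.499, 0.001, -0.867]]
wrist_force: [-9.1, -7.5, 16.6]
gripper_width: 0.005
gripper_force: 10.2
```

Run:
```python
from h import *
tip()
```

```text
tool in bed (bar-centre equiv) [0.0724 0.1276 0.0347] F bed [ 1.1261  8.4344 18.4901] t 20.25
```

{"method": "drive_tool", "body": {
  "steps": [0, 0, 0, 0, 0, 0.003, 0, 0, 0, 0, 0, 0, 0, 0]
}}

```text
time_s: 20.42
tcp_pos: [0.4642, -0.1284, 0.1731]
ee_rot: [[-0.071, -0.997, 0.042], [-0.865, 0.082, 0.495], [-0.497, -0.001, -0.868]]
wrist_force: [-12.5, -10.2, 26.9]
gripper_width: 0.001
gripper_force: 15.2
```

Run:
```python
from h import *
tip()
```

```text
tool in bed (bar-centre equiv) [0.0723 0.1275 0.034 ] F bed [ 3.705  11.5953 28.8889] t 20.4167
```

{"method": "drive_tool", "body": {
  "steps": [0, 0, 0, 0, 0, 0, 0, 0, 0, 0, 0, 0, 0, 0, 0, 0, 0, 0, 0, 0, 0, 0, 0, 0, 0, 0, 0, 0, 0, 0, 0, 0, 0, 0, 0, 0, 0, 0, 0, 0, 0, 0, 0, 0, 0, 0, 0, 0, 0, 0, 0, 0, 0, 0, 0, 0, 0, 0, 0, 0, 0, 0, 0, 0, 0, 0, 0, 0, 0, 0]
}}

```text
time_s: 21.25
tcp_pos: [0.4642, -0.1284, 0.1731]
ee_rot: [[-0.071, -0.997, 0.043], [-0.865, 0.083, 0.495], [-0.497, -0.002, -0.868]]
wrist_force: [-12.4, -11.2, 25.5]
gripper_width: 0.005
gripper_force: 15.1
```

{"method": "drive_tool", "body": {
  "steps": [0, 0, 0, 0, 0, -0.002, 0, 0, 0, 0, 0, -0.001, -0.003, 0, 0, 0, 0, 0, -0.001, -0.004, 0, 0, 0, 0, 0, -0.001, -0.005, 0, 0, 0, 0, 0, -0.001, -0.005, 0, 0, 0, 0, 0, -0.001, -0.005, 0, 0, 0, 0, 0, -0.001, -0.005, 0, 0, 0, 0, 0, -0.001, -0.005, 0]
}}

```text
time_s: 21.92
tcp_pos: [0.4672, -0.143, 0.1982]
ee_rot: [[-0.077, -0.996, 0.035], [-0.862, 0.084, 0.5], [-0.502, 0.008, -0.865]]
wrist_force: [-11.3, -2.3, 7.9]
gripper_width: 0.009
gripper_force: 5.5
```

Run:
```python
from h import *
tip()
```

```text
tool in bed (bar-centre equiv) [0.0725 0.1232 0.0629] F bed [ 1.1362 11.084   8.4823] t 21.9167
```

{"method": "drive_tool", "body": {
  "steps": [0, 0, 0, 0, -0.0012, -0.0064, 0, 0, 0, 0, 0, -0.0014, -0.0064, 0, 0, 0, 0, 0, -0.0017, -0.0064, 0, 0, 0, 0, 0, -0.002, -0.0064, 0, 0, 0, 0, 0, -0.0022, -0.0064, 0, 0, 0, 0, 0, -0.0026, -0.006, 0, 0, 0, 0, 0, -0.0028, -0.006, 0, 0, 0, 0, 0, -0.003, -0.006, 0]
}}

```text
time_s: 22.58
tcp_pos: [0.4827, -0.1701, 0.2425]
ee_rot: [[-0.076, -0.996, 0.038], [-0.862, 0.085, 0.499], [-0.5, 0.005, -0.866]]
wrist_force: [-9.7, -2.6, 9.7]
gripper_width: 0.005
gripper_force: 5.2
```

Run:
```python
from h import *
tip()
```

```text
tool in bed (bar-centre equiv) [0.0724 0.1053 0.1141] F bed [ 1.8681  9.4024 10.1709] t 22.5833
```

{"method": "drive_tool", "body": {
  "steps": [0, 0, 0, 0, -0.0033, -0.006, 0, 0, 0, 0, 0, -0.0036, -0.006, 0, 0, 0, 0, 0, -0.0038, -0.0057, 0, 0, 0, 0, 0, -0.004, -0.0057, 0, 0, 0, 0, 0, -0.0042, -0.0055, 0, 0, 0, 0, 0, -0.0043, -0.0055, 0]
}}

```text
time_s: 23.08
tcp_pos: [0.5047, -0.1899, 0.2734]
ee_rot: [[-0.075, -0.996, 0.04], [-0.863, 0.085, 0.497], [-0.499, 0.003, -0.867]]
wrist_force: [-8.0, -3.2, 11.3]
gripper_width: 0.004
gripper_force: 6.1
```

Run:
```python
from h import *
tip()
```

```text
tool in bed (bar-centre equiv) [0.0725 0.0817 0.1497] F bed [ 2.2611  7.7107 11.7724] t 23.0833
```

{"method": "drive_tool", "body": {
  "steps": [0, 0, 0, 0, -0.0035, -0.004, 0, 0, 0, 0, 0, -0.0035, -0.004, 0, 0, 0, 0, 0, -0.0035, -0.004, 0, 0, 0, 0, 0, -0.0025, -0.003, 0, 0, 0, 0, 0, -0.001, -0.003, 0, 0, 0, 0, 0, 0, 0, 0]
}}

```text
time_s: 23.58
tcp_pos: [0.5215, -0.1988, 0.2863]
ee_rot: [[-0.076, -0.996, 0.047], [-0.862, 0.089, 0.499], [-0.501, -0.002, -0.865]]
wrist_force: [-0.6, -0.4, 2.1]
gripper_width: 0.004
gripper_force: 1.8
```

Run:
```python
from h import *
tip()
```

```text
tool in bed (bar-centre equiv) [0.0725 0.0643 0.1646] F bed [0.6544 0.5781 2.0643] t 23.5833
```

{"method": "drive_tool", "body": {
  "steps": [0, 0, 0, 0, 0, -0.002, 0, 0, 0, 0, 0, 0, -0.002, 0, 0, 0, 0, 0, 0, -0.003, 0, 0, 0, 0, 0, 0, -0.01, 0, 0, 0, 0, 0, 0, -0.02, 0, 0, 0, 0, 0.025, -0.0165, 0, 0, 0, 0, 0, 0.025, -0.0165, 0, 0, 0, 0, 0, 0.025, -0.0165, 0, 0, 0, 0, 0, 0.025, -0.0165, 0, 0, 0, 0, 0, 0, 0, 0, 1]
}}

```text
time_s: 24.42
tcp_pos: [0.5784, -0.3121, 0.2622]
ee_rot: [[-0.082, -0.996, 0.041], [-0.86, 0.092, 0.502], [-0.504, 0.006, -0.864]]
wrist_force: [-0.8, 0.1, -1.4]
gripper_width: 0.029
gripper_force: 0.0
```

Run:
```python
from h import *
s=r.capture("scene");t=r.capture("top")
cv2.imwrite("pics/s5.png",s);cv2.imwrite("pics/t5.png",t)
# bar location: darkest blob near predicted rest; compare with the earlier (pre-push) pictures
rest=bo+bR@np.array([.074,-.07+.19*np.cos(.75),.034+.19*np.sin(.75)])
for n,im,old in(("scene",s,"pics/scene0.png"),("top",t,"pics/top0.png")):
    u=np.int32(proj(n,rest)[0])
    for q in(cv2.imread(old),im):
        c=q[u[1]-6:u[1]+7,u[0]-12:u[0]+13].max(2);y,x=np.nonzero(c<45);print(n,len(x),x.mean()+u[0]-12,y.mean()+u[1]-6)
# board print (blue/green) centroid in top now vs predicted
u=np.int32(proj("top",bo+bR@np.array([0,0,.014]))[0]);print("pred",u)
c=t[u[1]-15:u[1]+16,u[0]-28:u[0]+29].astype(int);h=cv2.cvtColor(c.astype(np.uint8),cv2.COLOR_BGR2HSV);m=(h[...,1]>80)&(h[...,0]>35)&(h[...,0]<130)&(h[...,2]>70);y,x=np.nonzero(m);print(len(x),x.mean()+u[0]-28,y.mean()+u[1]-15)
rel=np.array([.5867,-.2058,.0888])
pt=rel-.009*Rt[:,0]
to((Rt,pt-.06*Rt[:,2]),(Rt,pt-.001*Rt[:,2]))
```

```text
scene 25 275.68 138.36
scene 15 276.6666666666667 139.0
top 82 406.5487804878049 193.79268292682926
top 83 406.4578313253012 193.73493975903614
pred [396 178]
85 399.05882352941177 179.31764705882352
t 24.5167 p [ 0.5777 -0.3099  0.2663] F [-0.2772 -1.1299  0.5642] w 0.09645275045142924 j [-28.4548  32.3208  28.6443 -27.7606 -98.3038  22.1471]
shift [-0.0104  0.0001  0.146 ] | 3.509346542780304 then turn [ 0.0003  0.0029 -0.0028] | 0.03264700433846395
shift [0.    0.    0.059] | 1.4148681055155878 then turn [0. 0. 0.] | 0.0
```

{"method": "drive_tool", "body": {
  "steps": [0, 0, 0, -0.002, 0, 0.029, 1, 0, 0, 0, -0.002, 0, 0.029, 1, 0, 0, 0, -0.002, 0, 0.029, 1, 0, 0, 0, -0.002, 0, 0.029, 1, 0, 0, 0, -0.002, 0, 0.03, 1, 0, 0, 0, 0, 0, 0, 1, 0, 0, 0, 0, 0, 0, 1, 0, 0, 0, 0, 0, 0, 1]
}}

```text
time_s: 25.18
tcp_pos: [0.5859, -0.2283, 0.1493]
ee_rot: [[-0.073, -0.996, 0.048], [-0.863, 0.088, 0.497], [-0.499, -0.005, -0.866]]
wrist_force: [0.8, 0.2, -0.1]
gripper_width: 0.693
gripper_force: 0.0
```

{"method": "drive_tool", "body": {
  "steps": [0, 0, 0, 0, 0, 0.02, 1, 0, 0, 0, 0, 0, 0.015, 1, 0, 0, 0, 0, 0, 0.012, 1, 0, 0, 0, 0, 0, 0.006, 1, 0, 0, 0, 0, 0, 0.004, 1, 0, 0, 0, 0, 0, 0, 1]
}}

```text
time_s: 25.68
tcp_pos: [0.5879, -0.1994, 0.0977]
ee_rot: [[-0.076, -0.996, 0.046], [-0.862, 0.088, 0.499], [-0.501, -0.002, -0.865]]
wrist_force: [0.3, 0.9, -0.4]
gripper_width: 0.992
gripper_force: 0.0
```

Run:
```python
from h import *
rel=np.array([.5867,-.2058,.0888])
to((Rt,rel-.009*Rt[:,0]-.001*Rt[:,2]))
```

```text
t 25.6833 p [ 0.5879 -0.1994  0.0977] F [ 0.3409  0.8779 -0.3902] w 0.992419129613357 j [-19.9772  34.266    7.9434 -30.216  -74.3588  26.0253]
shift [0.0011 0.0006 0.0034] | 0.08735502436952564 then turn [-0.0022  0.0012 -0.0001] | 0.020475114714033307
```

{"method": "drive_tool", "body": {
  "steps": [0, 0, 0, 0, 0, 0.0025, 1, 0, 0, 0, 0, 0, 0, 0, 0, 0, 0, 0, 0, 0, 0, 0, 0, 0, 0, 0, 0, 0, 0, 0, 0, 0, 0, 0, 0, 0, 0, 0, 0, 0, 0, 0, 0, 0, 0, 0, 0, 0, 0, 0, 0, 0, 0, 0, 0, 0]
}}

```text
time_s: 26.35
tcp_pos: [0.5878, -0.1981, 0.0955]
ee_rot: [[-0.076, -0.996, 0.046], [-0.862, 0.089, 0.499], [-0.501, -0.002, -0.865]]
wrist_force: [0.5, -0.5, 1.6]
gripper_width: 0.688
gripper_force: 30.0
```

Run:
```python
from h import *
bed();s=r.sense();print(s["gripper_width"],s["gripper_force"],s["tcp_pos"])
```

```text
board in bed [ 0.0031 -0.0018  0.0126] F bed [ 0.3837 -0.5692  1.6622] t 26.35
0.687908960547609 30.00156730413437 [ 0.5878 -0.1981  0.0955]
```

{"method": "drive_tool", "body": {
  "steps": [0, 0, 0, 0, 0, -0.008, 0, 0, 0, 0, 0, 0, -0.014, 0, 0, 0, 0, 0.01, 0, -0.012, 0, 0, 0, 0, 0.025, 0, -0.004, 0, 0, 0, 0, 0.03, 0, -0.004, 0, 0, 0, 0, 0.03, 0, -0.01, 0, 0, 0, 0, 0.03, 0, -0.015, 0, 0, 0, 0, 0.03, 0, -0.02, 0, 0, 0, 0, 0.02, 0, -0.03, 0, 0, 0, 0, 0, 0, -0.03, 0]
}}

```text
time_s: 27.18
tcp_pos: [0.5647, -0.4264, 0.1306]
ee_rot: [[-0.083, -0.996, 0.042], [-0.86, 0.093, 0.502], [-0.504, 0.005, -0.864]]
wrist_force: [1.3, -0.2, -2.5]
gripper_width: 0.685
gripper_force: 30.0
```

```bash
cat >> h.py <<'E'
ct=np.array([-.0174,0,-.0091])
th=np.radians(62);ps=np.radians(2.6)
e=np.array([np.cos(ps),np.sin(ps),0]);n=np.array([np.sin(ps),-np.cos(ps),0])
Rf=mk(-e,-n*np.sin(th)-np.array([0,0,np.cos(th)]))
def f(off=0,up=0,along=.010):   # reported TCP for a leaning board: off from face, up from cork
    c=np.array([.611,.343,0])+e*along+n*(.0261+off)+[0,0,.0858+up];return c-Rf@ct
E
python3 - <<'E'
from h import *
p=r.sense()["tcp_pos"];print(r.sense()["gripper_force"])
to((Rt,[.37,-.36,.22]),(Rt,[.37,.0,.25]),(Rf,[.45,.05,.25]),(Rf,f(.05,.09)),(Rf,f(.01,.01)))
print(f(.05,.09),f(.01,.01))
E
```

```text
29.9984273314476
t 27.1833 p [ 0.5647 -0.4264  0.1306] F [ 1.2723 -0.2138 -2.5108] w 0.6849876597085766 j [-36.2545  44.353   31.0845 -25.4853 -93.2919  33.1014]
shift [-0.0859  0.2005 -0.0522] | 5.378228429547896 then turn [ 0.0017  0.0041 -0.008 ] | 0.07294593205907787
shift [-0.3256  0.0314  0.1533] | 8.663017682584385 then turn [0. 0. 0.] | 0.0
shift [-0.0492 -0.0753  0.0284] | 2.262345595217411 then turn [-0.0967 -0.5577 -0.0934] | 4.589121434675987
shift [-0.0153 -0.1841  0.2287] | 7.051160849927063 then turn [0. 0. 0.] | 0.0
shift [0.0519 0.     0.0729] | 2.14490933093505 then turn [0. 0. 0.] | 0.0
[0.6244 0.2673 0.1562] [0.6226 0.3073 0.0762]
```

{"method": "drive_tool", "body": {
  "steps": [0, 0, 0, -0.0143, 0.0334, -0.0087, 0, 0, 0, 0, -0.0143, 0.0334, -0.0087, 0, 0, 0, 0, -0.0143, 0.0334, -0.0087, 0, 0, 0, 0, -0.0143, 0.0334, -0.0087, 0, 0, 0, 0, -0.0143, 0.0334, -0.0087, 0, 0, 0, 0, -0.0143, 0.0334, -0.0087, 0]
}}

```text
time_s: 27.68
tcp_pos: [0.3703, -0.3569, 0.2234]
ee_rot: [[-0.077, -0.996, 0.046], [-0.862, 0.089, 0.499], [-0.501, -0.002, -0.866]]
wrist_force: [0.0, -0.6, -0.3]
gripper_width: 0.686
gripper_force: 30.0
```

{"method": "drive_tool", "body": {
  "steps": [0, 0, 0, -0.0326, 0.0031, 0.0153, 0, 0, 0, 0, -0.0326, 0.0031, 0.0153, 0, 0, 0, 0, -0.0326, 0.0031, 0.0153, 0, 0, 0, 0, -0.0326, 0.0031, 0.0153, 0, 0, 0, 0, -0.0326, 0.0031, 0.0153, 0, 0, 0, 0, -0.0326, 0.0031, 0.0153, 0, 0, 0, 0, -0.0326, 0.0031, 0.0153, 0, 0, 0, 0, -0.0326, 0.0031, 0.0153, 0, 0, 0, 0, -0.0326, 0.0031, 0.0153, 0, 0, 0, 0, -0.0326, 0.0031, 0.0153, 0]
}}

```text
time_s: 28.52
tcp_pos: [0.3731, 0.0043, 0.2544]
ee_rot: [[-0.076, -0.996, 0.048], [-0.862, 0.09, 0.499], [-0.501, -0.003, -0.865]]
wrist_force: [0.7, 0.1, -1.6]
gripper_width: 0.686
gripper_force: 30.0
```

Run:
```python
from h import *
to((Rf,[.44,.05,.25]),(Rf,f(.05,.09)),(Rf,f(.01,.01)))
```

```text
t 28.5167 p [0.3731 0.0043 0.2544] F [ 0.6627  0.1072 -1.64  ] w 0.6861171763833701 j [ -2.4095  -1.6372 -18.2406 -31.3416 -74.1754   6.262 ]
shift [-0.0422 -0.0625  0.0298] | 1.9445257288344862 then turn [-0.1007 -0.5565 -0.093 ] | 4.585462637486295
shift [-0.0151 -0.1941  0.2283] | 7.1960270705678955 then turn [0. 0. 0.] | 0.0
shift [0.0519 0.     0.0729] | 2.14490933093505 then turn [0. 0. 0.] | 0.0
```

{"method": "drive_tool", "body": {
  "steps": [0, 0, 0, -0.021, -0.031, 0.015, 0, 0, 0, 0, -0.021, -0.031, 0.015, 0, -0.0201, -0.1113, -0.0186, 0, 0, 0, 0, -0.0201, -0.1113, -0.0186, 0, 0, 0, 0, -0.0201, -0.1113, -0.0186, 0, 0, 0, 0, -0.0201, -0.1113, -0.0186, 0, 0, 0, 0, -0.0201, -0.1113, -0.0186, 0, 0, 0, 0, 0, 0, 0, 0, 0, 0, 0]
}}

```text
time_s: 29.18
tcp_pos: [0.4402, 0.0466, 0.245]
ee_rot: [[0.011, -0.999, -0.041], [-0.465, -0.042, 0.884], [-0.885, 0.01, -0.465]]
wrist_force: [1.5, -0.5, -2.0]
gripper_width: 0.683
gripper_force: 30.0
```

Run:
```python
from h import *
to((Rf,f(.05,.09)),(Rf,f(.01,.01)))
s=r.capture("scene");q=r.sense();R,p=q["ee_rot"],q["tcp_pos"]
# white/print pixels of the held board vs prediction
X=[p+R@(ct+np.array([-a,b,-.007])) for a,b in((.09,.03),(.09,-.03),(-.09,-.03),(-.09,.03))]
u=proj("scene",np.array(X));print("pred corners",u)
x0,y0=np.int32(u.min(0)-25);x1,y1=np.int32(u.max(0)+25);c=s[y0:y1,x0:x1]
m=((c.min(2)>120)).astype(np.uint8);k=cv2.findContours(m,cv2.RETR_EXTERNAL,cv2.CHAIN_APPROX_NONE)[0]
for a in sorted(k,key=cv2.contourArea)[-3:]: print(cv2.contourArea(a),cv2.boundingRect(a),cv2.minAreaRect(a+[[x0,y0]]))
```

```text
t 29.1833 p [0.4402 0.0466 0.245 ] F [ 1.48   -0.5037 -1.9538] w 0.6826925950053291 j [-16.9691  18.6334  -7.4727 -56.6737 -93.6015  31.4556]
shift [-0.0219 -0.1942  0.2289] | 7.217140396759421 then turn [ 0.0012  0.0053 -0.0101] | 0.09215395101631689
shift [0.0519 0.     0.0729] | 2.14490933093505 then turn [0. 0. 0.] | 0.0
pred corners [[348.6534 149.3734]
 [335.2401 156.5767]
 [317.9983 180.6441]
 [330.3441 173.7291]]
12.5 (0, 38, 3, 9) ((293.0, 166.0), (2.0, 8.0), 0.0)
27.0 (5, 0, 13, 6) ((302.3000183105469, 125.0999984741211), (4.0249223709106445, 12.969194412231445), 63.43495178222656)
41.0 (45, 28, 13, 10) ((342.7000427246094, 156.3999786376953), (4.0249223709106445, 14.310836791992188), 63.43495178222656)
```

{"method": "drive_tool", "body": {
  "steps": [0, 0.005, -0.01, -0.0027, -0.0243, 0.0286, 0, 0, 0, 0, -0.0027, -0.0243, 0.0286, 0, 0, 0, 0, -0.0027, -0.0243, 0.0286, 0, 0, 0, 0, -0.0027, -0.0243, 0.0286, 0, 0, 0, 0, -0.0027, -0.0243, 0.0286, 0, 0, 0, 0, -0.0027, -0.0243, 0.0286, 0, 0, 0, 0, -0.0027, -0.0243, 0.0286, 0, 0, 0, 0, -0.0027, -0.0243, 0.0286, 0, 0, 0, 0, 0, 0, 0, 0]
}}

```text
time_s: 29.98
tcp_pos: [0.6251, 0.2761, 0.1604]
ee_rot: [[0.034, -0.998, -0.044], [-0.473, -0.055, 0.88], [-0.881, -0.01, -0.474]]
wrist_force: [0.3, -0.6, -2.1]
gripper_width: 0.687
gripper_force: 30.0
```

```bash
cat >> h.py <<'E'
def fin():
    s=r.sense();c=s["tcp_pos"]+s["ee_rot"]@ct-np.array([.611,.343,0]);print("along",c@e,"off",c@n-.0261,"up",c[2]-.0858,"F e,n,z",s["wrist_force"]@e,s["wrist_force"]@n,s["wrist_force"][2],"t",s["time_s"],s["gripper_force"])
E
python3 - <<'E'
from h import *
fin();to((Rf,f(.012,.012)))
s=r.capture("top");q=r.sense();R,p=q["ee_rot"],q["tcp_pos"]
X=[p+R@(ct+np.array([-a,b,-.007])) for a,b in((.09,.03),(.09,-.03),(-.09,-.03),(-.09,.03))]
u=proj("top",np.array(X));print("pred corners",u)
x0,y0=np.int32(u.min(0)-12);x1,y1=np.int32(u.max(0)+12);c=s[y0:y1,x0:x1]
m=((c.min(2)>110)).astype(np.uint8);k=cv2.findContours(m,cv2.RETR_EXTERNAL,cv2.CHAIN_APPROX_NONE)[0]
for a in sorted(k,key=cv2.contourArea)[-2:]: print(cv2.contourArea(a),cv2.boundingRect(a+[[x0,y0]]))
E
```

```text
along 0.010893419591756118 off 0.041170971236805215 up 0.09419957414151785 F e,n,z 0.22906659400201027 0.6575423849513241 -2.1033483721024915 t 29.9833 29.99978631734848
t 29.9833 p [0.6251 0.2761 0.1604] F [ 0.2587 -0.6465 -2.1033] w 0.6869935370235746 j [  6.0733  34.6477   8.4132 -65.3696 -75.2851  22.8087]
shift [0.0585 0.0016 0.0647] | 2.0926354142880235 then turn [ 0.0037 -0.005   0.0128] | 0.1135773913923264
pred corners [[258.7008 169.3274]
 [258.414  152.1431]
 [287.8195 157.9792]
 [288.1483 173.5738]]
31.5 (256, 153, 3, 17)
101.5 (260, 152, 29, 19)
```

{"method": "drive_tool", "body": {
  "steps": [0.0037, -0.005, 0.0128, 0, 0, 0, 0, 0, 0, 0, 0.0146, 0.0004, 0.0162, 0, 0, 0, 0, 0.0146, 0.0004, 0.0162, 0, 0, 0, 0, 0.0146, 0.0004, 0.0162, 0, 0, 0, 0, 0.0146, 0.0004, 0.0162, 0, 0, 0, 0, 0, 0, 0, 0, 0, 0, 0, 0, 0, 0, 0]
}}

```text
time_s: 30.62
tcp_pos: [0.6201, 0.2995, 0.0794]
ee_rot: [[0.017, -0.999, -0.038], [-0.47, -0.042, 0.882], [-0.883, 0.003, -0.47]]
wrist_force: [0.4, 0.3, -0.2]
gripper_width: 0.681
gripper_force: 30.0
```

Run:
```python
from h import *
fin();to((Rf,f(.008,.003)))
```

```text
along 0.0072175559801100474 off 0.017619519766957 up 0.013219439807827471 F e,n,z 0.4481180838436869 -0.30541205054674975 -0.18765291032116937 t 30.6167 29.999535083770752
t 30.6167 p [0.6201 0.2995 0.0794] F [ 0.4338  0.3254 -0.1877] w 0.681093714224692 j [  7.4131  40.6607   5.9148 -68.7007 -70.7073  29.6714]
shift [ 0.0045 -0.0028  0.0133] | 0.3435636173358739 then turn [-0.002  -0.0006 -0.0042] | 0.03754719554359937
```

{"method": "drive_tool", "body": {
  "steps": [0, 0, 0, -0.0028, -0.002, 0.0053, 0, 0, 0, 0, 0.0026, 0, 0.0014, 0, 0, 0, 0, 0.0026, 0, 0.0014, 0, 0, 0, 0, 0.0026, 0, 0.0014, 0, 0, 0, 0, 0, 0, 0, 0]
}}

```text
time_s: 31.03
tcp_pos: [0.623, 0.3074, 0.0728]
ee_rot: [[0.021, -0.999, -0.037], [-0.465, -0.043, 0.884], [-0.885, -0.001, -0.466]]
wrist_force: [-0.9, 0.6, 7.2]
gripper_width: 0.688
gripper_force: 30.0
```

{"method": "drive_tool", "body": {
  "steps": [0, 0, 0, 0.0018, 0, 0.001, 0, 0, 0, 0, 0, 0, 0, 0]
}}

```text
time_s: 31.2
tcp_pos: [0.623, 0.3082, 0.0723]
ee_rot: [[0.022, -0.999, -0.038], [-0.463, -0.044, 0.885], [-0.886, -0.002, -0.464]]
wrist_force: [-1.2, 1.5, 8.6]
gripper_width: 0.685
gripper_force: 30.0
```

{"method": "drive_tool", "body": {
  "steps": [0, 0, 0, 0.0018, 0, 0.001, 0, 0, 0, 0, 0, 0, 0, 0]
}}

```text
time_s: 31.37
tcp_pos: [0.623, 0.3092, 0.0715]
ee_rot: [[0.023, -0.999, -0.038], [-0.461, -0.045, 0.886], [-0.887, -0.002, -0.461]]
wrist_force: [-1.4, 1.7, 11.8]
gripper_width: 0.686
gripper_force: 30.0
```

```bash
python3 -c "
from h import *
fin()"
```

```text
along 0.010356489369211257 off 0.008275081609577604 up 0.005385807302819928 F e,n,z -1.3349176125882374 -1.7801429505805852 11.796889400853024 t 31.3667 30.003866851329803
```

{"method": "drive_tool", "body": {
  "steps": [0, 0, 0, -0.0023, 0, -0.0012, 0, 0, 0, 0, -0.0014, 0, 0.0026, 0, 0, 0, 0, 0, 0, 0, 0]
}}

```text
time_s: 31.62
tcp_pos: [0.6229, 0.3106, 0.071]
ee_rot: [[0.021, -0.999, -0.037], [-0.466, -0.042, 0.884], [-0.884, -0.001, -0.467]]
wrist_force: [0.3, 0.4, 7.8]
gripper_width: 0.685
gripper_force: 30.0
```

{"method": "drive_tool", "body": {
  "steps": [0, 0, 0, -0.0014, 0, 0.0026, 0, 0, 0, 0, 0, 0, 0, 0]
}}

```text
time_s: 31.78
tcp_pos: [0.6229, 0.3116, 0.0705]
ee_rot: [[0.021, -0.999, -0.037], [-0.469, -0.043, 0.882], [-0.883, -0.001, -0.469]]
wrist_force: [-0.0, -5.9, 8.2]
gripper_width: 0.688
gripper_force: 30.0
```

{"method": "drive_tool", "body": {
  "steps": [0, 0, 0, -0.0014, 0, 0.0026, 0, 0, 0, 0, 0, 0, 0, 0]
}}

```text
time_s: 31.95
tcp_pos: [0.623, 0.3119, 0.0704]
ee_rot: [[0.022, -0.999, -0.037], [-0.471, -0.043, 0.881], [-0.882, -0.002, -0.471]]
wrist_force: [-1.8, -15.5, 11.2]
gripper_width: 0.686
gripper_force: 30.0
```

```bash
python3 -c "
from h import *
fin()"
```

```text
along 0.010493012944961902 off 0.0053774004676318925 up 0.00428251015796019 F e,n,z -2.5157097759370313 15.40116268831945 11.198733034852545 t 31.95 30.011325180530548
```

{"method": "drive_tool", "body": {
  "steps": [0, 0, 0, 0.0012, 0, -0.0024, 0, 0, 0, 0, 0, 0, 0, 0]
}}

```text
time_s: 32.12
tcp_pos: [0.623, 0.3117, 0.0705]
ee_rot: [[0.02, -0.999, -0.036], [-0.468, -0.042, 0.883], [-0.884, -0.001, -0.468]]
wrist_force: [-0.1, -5.0, 8.4]
gripper_width: 0.682
gripper_force: 30.0
```

{"method": "drive_tool", "body": {
  "steps": [0, 0, 0, 0, 0, 0, 1, 0, 0, 0, 0, 0, 0, 1, 0, 0, 0, 0, 0, 0, 1, 0, 0, 0, 0, 0, 0, 1, 0, 0, 0, 0, 0, 0, 1, 0, 0, 0, 0, 0, 0, 1, 0, 0, 0, 0, 0, -0.004, 1, 0, 0, 0, 0, 0, -0.01, 1, 0, 0, 0, 0, 0, -0.015, 1, 0, 0, 0, 0, 0, -0.02, 1]
}}

```text
time_s: 32.95
tcp_pos: [0.6234, 0.2687, 0.092]
ee_rot: [[0.018, -0.999, -0.039], [-0.469, -0.043, 0.882], [-0.883, 0.003, -0.469]]
wrist_force: [0.1, 0.3, 0.0]
gripper_width: 0.996
gripper_force: 0.0
```

{"method": "drive_tool", "body": {
  "steps": [0, 0, 0, 0, 0, -0.03, 1, 0, 0, 0, 0, 0, -0.03, 1, 0, 0, 0, 0, 0, -0.03, 1, 0, 0, 0, 0, 0, -0.03, 1, 0, 0, 0, 0, 0, -0.03, 1, 0, 0, 0, 0, 0, 0, 1]
}}

```text
time_s: 33.45
tcp_pos: [0.6317, 0.1301, 0.1658]
ee_rot: [[0.022, -0.999, -0.03], [-0.473, -0.037, 0.88], [-0.881, -0.006, -0.473]]
wrist_force: [1.2, 0.3, 0.7]
gripper_width: 1.002
gripper_force: 0.0
```

Run:
```python
from h import *
fin()
C=np.array([.611,.343,0])+e*.0105+n*(.0261+.004)+[0,0,.087];u_=-n*np.cos(th)+np.array([0,0,np.sin(th)]);m_=n*np.sin(th)+np.array([0,0,np.cos(th)])
X=np.array([C+u_*a+e*b+m_*.007 for a,b in((.09,.03),(.09,-.03),(-.09,-.03),(-.09,.03))])
for rep in range(2):
  for nme in("top","scene"):
    s=r.capture(nme);u=proj(nme,X);print(nme,"pred",u.min(0),u.max(0),u.tolist() if rep==0 else "")
    x0,y0=np.int32(u.min(0)-12);x1,y1=np.int32(u.max(0)+12);c=s[y0:y1,x0:x1]
    k=cv2.findContours((c.min(2)>110).astype(np.uint8),cv2.RETR_EXTERNAL,cv2.CHAIN_APPROX_NONE)[0]
    for a in sorted(k,key=cv2.contourArea)[-3:]: print(cv2.contourArea(a),cv2.boundingRect(a+[[x0,y0]]),cv2.minAreaRect(a+[[x0,y0]]))
for nme in("pre",):
    t=r.capture("top");rest=bo+bR@np.array([.074,-.07+.19*np.cos(.75),.034+.19*np.sin(.75)]);u=np.int32(proj("top",rest)[0]);c=t[u[1]-6:u[1]+7,u[0]-12:u[0]+13].max(2);y,x=np.nonzero(c<45);print("bar",len(x),x.mean()+u[0]-12,y.mean()+u[1]-6)
```

```text
along 0.010938813895496675 off 0.18734878497424534 up 0.09962623595442217 F e,n,z 1.2154625796977985 -0.22518708205880894 0.6962378206486695 t 33.45 0.0
top pred [252.3698 155.975 ] [280.6508 176.5128] [[252.36980013052386, 155.97501493919626], [252.43395377538434, 172.1508858158103], [280.65076083422883, 176.5128257650234], [280.52155126428033, 161.75495877770658]]
15.0 (250, 157, 2, 16) ((250.5, 164.5), (15.0, 1.0), 90.0)
30.5 (277, 164, 5, 11) ((279.0, 169.0), (10.0, 4.0), 90.0)
98.5 (254, 159, 24, 16) ((264.5810852050781, 166.51351928710938), (23.34465789794922, 12.658721923828125), 9.462321281433105)
scene pred [323.7166 260.755 ] [358.0062 284.2714] [[343.6496622577211, 271.2360825414793], [358.0061907027298, 260.75499606403906], [336.8831564108895, 274.6910266381735], [323.7165795167461, 284.27143588379835]]
15.0 (331, 265, 6, 7) ((334.25, 268.75), (5.656853675842285, 4.949747562408447), 45.0)
32.0 (317, 272, 15, 9) ((323.94830322265625, 275.87933349609375), (6.040096759796143, 14.443709373474121), 66.80140686035156)
94.0 (342, 264, 19, 13) ((351.5743408203125, 269.8040771484375), (7.091105937957764, 19.297107696533203), 54.46232223510742)
top pred [252.3698 155.975 ] [280.6508 176.5128] 
2.5 (277, 182, 5, 2) ((279.0, 182.5), (1.0, 4.0), 90.0)
15.0 (250, 157, 2, 16) ((250.5, 164.5), (15.0, 1.0), 90.0)
127.5 (254, 159, 28, 16) ((267.4599609375, 166.77999877929688), (28.849960327148438, 12.727922439575195), 8.130102157592773)
scene pred [323.7166 260.755 ] [358.0062 284.2714] 
15.0 (331, 265, 6, 7) ((334.25, 268.75), (5.656853675842285, 4.949747562408447), 45.0)
32.5 (317, 271, 15, 10) ((324.4000244140625, 275.79998779296875), (5.366563320159912, 15.205260276794434), 63.43495178222656)
95.5 (342, 264, 19, 13) ((351.5743408203125, 269.8040771484375), (7.091105937957764, 19.297107696533203), 54.46232223510742)
bar 98 406.8265306122449 193.27551020408163
```

```bash
python3 -c "
from station import r
print(r.finish_job())"
```

```text
the job is handed in; nothing more can be done
None
```

I handed the job in at about 34 s of the 72 s allowed: the board was pressed under the stapler head for about a second, the arm was eased back up to rest, and the board now leans on the box over the cork pad, print out. The last camera measurements put the board within a few millimetres of the target pose and the stapler arm at rest, but the judging result was not shown.

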